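# Nest the sample cups, then hold the tube block square in the jig

### The arm

A 6-joint arm with a two-finger parallel gripper is mounted at the origin on the work surface. World frame = base frame: x ahead of the robot, y to its left, z up, the work surface at z = 0. Lengths are in m, angles in rad, forces in N, time in s.
With the tool pointing down it reaches from about 0.425 to 1.125 m from the base axis. Payload 14.9 kg.
Tool frame: the origin (TCP) lies midway between the tips of the shut fingers; the grasp point (between the pads) lies 19 mm behind it; z points along the fingers, y is the direction in which the jaws open and shut (so a half turn about z gives the same grasp; the last joint's range is limited). The gripper opens to 91 mm and grips with 3 to 60 N. Pads are 32 mm wide; open, the fingers measure 118 mm over their backs; the gripper's body (76 mm by 178 mm) begins 60 mm behind the grasp point.
Start: joints at [-1.226, 0.379, 1.734, -0, 1.028, -0.033], TCP at [0.258, -0.651, 0.214] pointing down, gripper open.
Joint ranges: [-2.77, 2.77], [-0.74, 2.19], [0, 2.66], [-1.06, 4.2], [0.31, 2.87], [-3.08, 3.08]. Speed limits (rad/s): [1.89, 1.89, 2.39, 3.14, 3.14, 3.14].

### API

Orientations are given as a 3x3 rotation matrix whose columns are the frame's x, y, z axes.
In Python, from station import * gives the robot as it stands.
- The arm moves only by the tool jog_arm, never from a script. Its argument "motion" is a list of rows, each an object of numbers: "x", "y", "z": the shift along the tool's x, y, z in m; "wx", "wy", "wz": the turn, a rotation vector about the tool's x, y, z in degrees; "claw": the finger opening in m, from 0 to 0.0912. In form: [{"x": .., "y": .., "z": .., "wx": .., "wy": .., "wz": .., "claw": ..}, ...]. A call has 1 to 12 rows; each row shifts and turns the pose as measured when the row begins, along the tool's axes as they then stand; what a row does not reach is not made up. A row lasts 1/8 s, in which the tool goes at most 62.5 mm and 10.7 degrees, less where a joint would pass 70% of its speed; a pose out of reach is approached as far as the arm can. A call with a gripper value outside its range is refused whole. The fingers move at their own pace and stop on an object; "force" is the grip in N (left out, the last holds). Time passes only in rows, so rows that do not move let the fingers close. It gives the time, the measured TCP pose, the force and the opening at its end, in the units of the state.
- read_state(): the state, without advancing time (a new reading comes with each control period).
- grab_frame(name): name is "scene" or "top"; returns a dict with "frame" (480x640x3 uint8, red, green, blue), "fx", "fy", "cx", "cy" (pixels), "rvec" (rotation vector, rad) and "tvec" (3), from world to camera coordinates, as OpenCV has them. Camera axes: x right, y down, z forward; pixel columns grow to the right and rows downward; lengths in m; the calibration is good to about 2 mm. A picture is of the moment at which its call begins. There is no depth.
- finish_job(): hands the job in, once; it reports no verdict.
Trained networks look in a picture, given as the dict that the camera call returned (one of the last four; its "shot" number tells which), for a name from the list of things; names that differ only in an ending like _2 or _b are one class to them, and where a whole thing is asked for, a point or a joint stands for the part that bears it (a point fixed in the world has none). Each returns a list of dicts, best first, with "p" (0 to 1); they miss things now and then, are a little off and sometimes report something else, mostly with a low value. They report only what shows in the picture. A call takes as long as a camera call. They do not tell look-alikes from the thing itself.
- look_for(picture, target): "at" ([x, y, z] in m, in the coordinates of the camera as it stood for that picture, good to about 4 mm: the middle of the surface that is visible of it).
- pinpoint(picture, target): "at" ([x, y, z] in m, in the coordinates of the camera as it stood for that picture, good to about 4 mm: a listed point, or the origin of a listed thing).
The state is a dict: "clock": time; "qpos": joint angles; "qvel": joint speeds; "joint_torque": joint torques, N m; "position": TCP position; "eef_rot": TCP orientation; "wrist_force": force on the tool from outside, world axes, zero at the start; "ft_torque": the same for the moment, N m; "opening": opening from 0.0 (shut) to 1.0 (fully open).
Only numpy, scipy, OpenCV 4.12 (cv2) and the standard library are available. Lean on these libraries where they do the work, as an engineer would, in place of code of your own. Each camera call takes 0.05 s, during which the arm holds its last target.

### The job

The squaring jig has to be free: take the orange cup off it and nest it, upright and fully home, inside the white cup standing on the bench, and let go of it. Then stand the aluminium tube block on the jig's grey bed in the corner, holes up, with one long side flat against the blue fence and its end up against the yellow stop, and press it with one steady diagonal push, about 10 newtons into the fence and 10 newtons down onto the bed, so that I can scribe it. Finish while still holding that push (do not let go or back off), with the cups still nested and nothing else on the bench disturbed.

Things in the scene. Friction and masses are not known exactly. Their poses are not given: they have to be found in the camera images.
- jig_corner (a point): corner of the squaring jig: the point on the top face of the bed where the fence's inner face meets the stop's inner face, 10 mm above the bench. Its x axis points at the fence (square to the fence face, away from the robot), y runs along the fence away from the stop, z up. The workpiece belongs at negative x, positive y. The jig is rigid and fixed to the bench
- bed: the jig's grey bed plate, 150 mm (x) by 170 mm (y), 10 mm thick; origin under its centre at bench height, axes as jig_corner, whose point is at x = +55, y = -50 mm from it. Bed, fence and stop have a slick coating (friction about 0.2)
- fence: the jig's blue fence, a rigid bar 20 mm thick and 170 mm long along the whole far edge of the bed, 40 mm high above the bed; origin as bed
- stop: the jig's yellow stop block, 12 mm high above the bed, 50 mm along x and 34 mm along y, touching the fence at the jig's right (-y) end; origin as bed
- block_mid (a point): centre of the aluminium tube block (workpiece), a loose solid block 44 mm (its x) by 60 mm (its y) by 60 mm high, about 0.3 kg, with six 11 mm holes in its top; starts standing on the bench. Held in the corner its centre is 22 mm from the fence face, 30 mm from the stop face and 30 mm above the bed. A half turn about the vertical makes no difference
- cup_a_mid (a point): centre (half-way up) of the orange cup that starts standing upright on the jig's bed in the corner: round and tapered, 80 mm high, outside diameter 40 mm at the foot and 57.6 mm at the rim, wall and floor 3 mm, 40 g, z axis along the cup towards its mouth
- cup_b_mid (a point): centre (half-way up) of the white cup that starts standing upright on the bench: same shape and size as the orange cup. Nested fully home the orange cup sits 30 to 45 mm higher than the white one (the tapers meet; it rests there by its own weight)
- flask: bystander: conical glass flask, 80 mm across the foot, 130 mm high; origin under its centre
- bulb: bystander: reddish rubber bulb with its spout up, 56 mm across, 105 mm high; origin under its centre
- vial_1: bystander: amber capped vial, 25 mm across, 60 mm high; origin under its centre
- vial_2: bystander: green capped vial, 25 mm across, 60 mm high; origin under its centre
- meter: bystander: grey hand-held meter lying flat, 75 by 180 by 54 mm; origin under its centre
Things that resemble listed ones, but are neither listed nor needed, are in the scene too. What is shaped like the part that bears cup_a_mid but pink or purple is not meant.

How it is judged:
On the way:
1. the orange cup sits nested in the upright white cup, let go of (horizontal distance between cup_a_mid and cup_b_mid below 0.006 m and z of cup_a_mid in the frame of cup_b_mid between 0.02 and 0.05 m and angle between cup_a_mid's own z axis and vertical below 0.1 rad and height (world z) of cup_b_mid below 0.045 m and contact force between the fingers and cup_a below 0.1 N), for 0.2 s.
At the end, for the whole second after the job is handed in: Still held: over 4 N on the fence, over 8 N (weight included) on the bed; block upright within 0.05 rad, along the fence within 0.06 rad, within 3 mm of fence, bed and stop; cups nested (axes within 6 mm, at most 50 mm apart in height), upright within 0.1 rad, on the bench, untouched (contact force between block and fence above 4 N and contact force between block and bed above 8 N and angle between block_mid's own z axis and vertical below 0.05 rad and angle between the y axis of block_mid and the y axis of jig_corner, either way round below 0.06 rad and x of block_mid in the frame of jig_corner above -0.025 m and y of block_mid in the frame of jig_corner between 0.027 and 0.0335 m and z of block_mid in the frame of jig_corner between 0.027 and 0.032 m and linear speed of block below 0.01 m/s and horizontal distance between cup_a_mid and cup_b_mid below 0.006 m and z of cup_a_mid in the frame of cup_b_mid below 0.05 m and angle between each of cup_a_mid, cup_b_mid's own z axis and vertical below 0.1 rad and height (world z) of cup_b_mid below 0.045 m and contact force between the arm and cup_a below 0.1 N and contact force between the arm and cup_b below 0.1 N); the arm keeps its last pose, push and grip.
It fails at once if a bystander is pushed more than 20 mm away (distance of any of flask, bulb, vial_1, vial_2, meter from where it was at the start of the episode above 0.02 m).
It fails at once if a bystander is knocked over (angle between any of flask, bulb, vial_1, vial_2's own z axis and vertical above 0.5 rad).
It also fails if it takes over 61 s, if anything falls off the work surface, if the arm or the gripper's body presses on something with over 40 N, if the wrist force passes 120 N, or if a joint passes its speed limit or range.

## Working session

There is one attempt and no reset: what is moved stays moved. The work goes in short steps, Python scripts to look and compute and a tool call to move; the robot and the scene stay as the last step left them, time stands still between calls to the robot, and variables do not carry over. Pictures are saved under pics/ and viewed, and the job is handed in when it is done.

Besides the shell and the picture viewer there is one more tool, called by a JSON object that holds its "fn" and its "kwargs". jog_arm: Moves the arm, as the interface text tells. Its arguments: {"type":"object","properties":{"motion":{"type":"array"},"force":{"type":"number"}},"required":["motion"]}

```bash
mkdir -p pics; ls; cat > h.py <<'E'
from station import *
import numpy as np, cv2
def RT(f):
    R=cv2.Rodrigues(np.array(f["rvec"],float))[0]; return R,np.array(f["tvec"],float).ravel()
def towld(f,p):
    R,t=RT(f); return R.T@(np.array(p)-t)
def pix(f,P):
    R,t=RT(f); c=R@np.array(P)+t; return np.array([f["fx"]*c[0]/c[2]+f["cx"],f["fy"]*c[1]/c[2]+f["cy"]])
def ray(f,u,v,z):
    R,t=RT(f); d=R.T@np.array([(u-f["cx"])/f["fx"],(v-f["cy"])/f["fy"],1]); o=-R.T@t
    return o+d*(z-o[2])/d[2]
def save(f,n,crop=None,s=1):
    im=cv2.cvtColor(f["frame"],cv2.COLOR_RGB2BGR)
    if crop: im=im[crop[1]:crop[3],crop[0]:crop[2]]
    if s!=1: im=cv2.resize(im,None,fx=s,fy=s,interpolation=cv2.INTER_CUBIC)
    cv2.imwrite("pics/"+n,im)
E
python3 - <<'E'
from h import *
s=read_state(); print({k:np.round(v,3).tolist() for k,v in s.items()})
for n in("scene","top"):
    f=grab_frame(n); save(f,n+"0.png"); R,t=RT(f); print(n,f["fx"],f["cx"],f["cy"],(-R.T@t).round(3),R.round(2).tolist())
    for nm in ["jig_corner","bed","block_mid","cup_a_mid","flask","bulb","vial_1","meter"]:
        print(nm,[(round(d["p"],2),towld(f,d["at"]).round(3).tolist(),pix(f,towld(f,d["at"])).round().tolist()) for d in pinpoint(f,nm)])
E
```

```text
pics
{'clock': 0.0, 'qpos': [-1.226, 0.379, 1.735, -0.0, 1.029, -0.033], 'qvel': [-0.001, -0.002, -0.0, -0.0, -0.0, -0.0], 'joint_torque': [-0.002, -76.372, -43.437, 0.065, 0.042, -0.0], 'position': [0.258, -0.65, 0.213], 'eef_rot': [[0.929, 0.369, -0.0], [0.369, -0.929, 0.001], [0.0, -0.001, -1.0]], 'wrist_force': [0.102, -0.012, 0.694], 'ft_torque': [0.005, -0.085, -0.004], 'opening': 0.999}
scene 434.99133100892794 325.86843479414074 237.95488090608754 [ 0.946 -0.341  0.6  ] [[0.61, 0.79, 0.02], [0.56, -0.42, -0.71], [-0.56, 0.45, -0.7]]
jig_corner [(0.59, [0.608, -0.085, 0.007], [317.0, 314.0]), (0.38, [0.56, -0.037, 0.052], [322.0, 266.0])]
bed [(0.61, [0.541, -0.035, 0.001], [317.0, 278.0])]
block_mid [(0.95, [0.497, -0.244, 0.032], [195.0, 310.0]), (0.32, [0.496, 0.276, 0.043], [422.0, 184.0])]
cup_a_mid [(0.82, [0.561, -0.037, 0.052], [323.0, 266.0]), (0.69, [0.618, 0.117, 0.038], [410.0, 252.0]), (0.64, [0.404, -0.041, 0.044], [271.0, 221.0]), (0.33, [0.754, 0.048, -0.001], [438.0, 336.0])]
flask [(0.96, [0.731, 0.259, 0.002], [505.0, 267.0]), (0.28, [0.753, 0.046, -0.003], 
[... 354 characters left out ...]
 [0.19, 0.03, -0.98]]
jig_corner [(0.65, [0.505, 0.277, 0.042], [170.0, 269.0]), (0.18, [0.551, -0.04, 0.001], [351.0, 245.0])]
bed [(0.89, [0.556, -0.04, 0.002], [351.0, 242.0])]
block_mid [(0.89, [0.503, -0.243, 0.027], [468.0, 268.0]), (0.34, [0.335, -0.164, 0.002], [425.0, 367.0])]
cup_a_mid [(0.73, [0.398, -0.038, 0.037], [353.0, 330.0]), (0.66, [0.56, -0.034, 0.053], [348.0, 235.0]), (0.66, [0.626, 0.117, 0.042], [263.0, 200.0])]
flask [(0.81, [0.735, 0.258, -0.0], [193.0, 152.0])]
bulb [(0.56, [0.742, -0.184, 0.001], [425.0, 144.0])]
vial_1 [(0.58, [0.335, -0.165, 0.001], [426.0, 366.0]), (0.5, [0.334, 0.186, 0.005], [224.0, 368.0])]
meter [(0.9, [0.76, 0.046, 0.005], [303.0, 137.0])]
```

View pics/scene0.png

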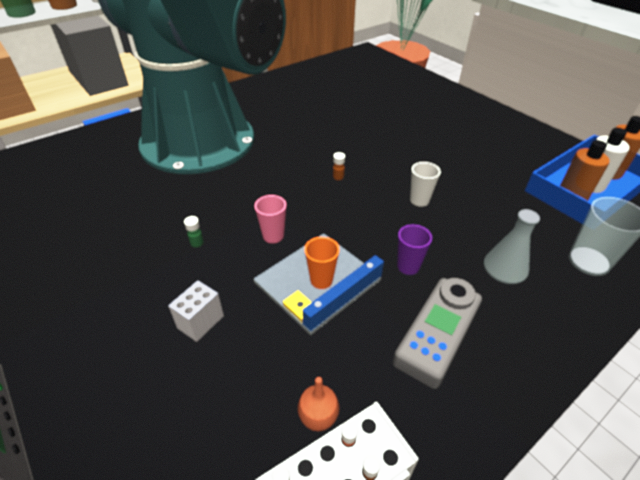

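View pics/top0.png

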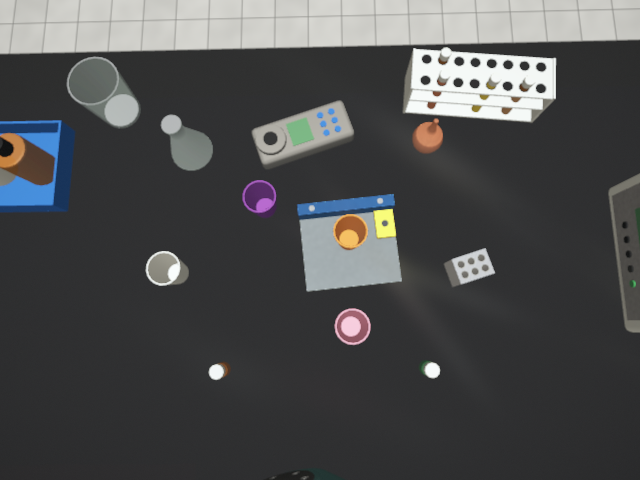

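The scene picture shows the orange cup in the jig at (321,263). Its look-alikes are the pink cup (271,219) and the purple cup (412,250). The white cup is at (424,184), with a large clear beaker at (607,235) that isn't it. The block is at (196,310). I choose orange and white by colour, and check them in close crops.

```bash
python3 - <<'E'
from h import *
f=grab_frame("top"); g=grab_frame("scene")
import pickle; pickle.dump((f,g),open("fg0.pkl","wb"))
im=lambda f,c,s: cv2.resize(cv2.cvtColor(f["frame"],cv2.COLOR_RGB2BGR)[c[1]:c[3],c[0]:c[2]],None,fx=s,fy=s,interpolation=cv2.INTER_CUBIC)
cv2.imwrite("pics/c1.png",im(f,(290,185,415,300),6.4)[:600,:800])
a=im(f,(135,240,205,300),5.7);b=im(f,(435,240,505,300),5.7); cv2.imwrite("pics/c2.png",np.hstack([a,b]))
cv2.imwrite("pics/c3.png",im(g,(245,220,395,332),5.3))
E
```

```text
(no output)
```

View pics/c1.png

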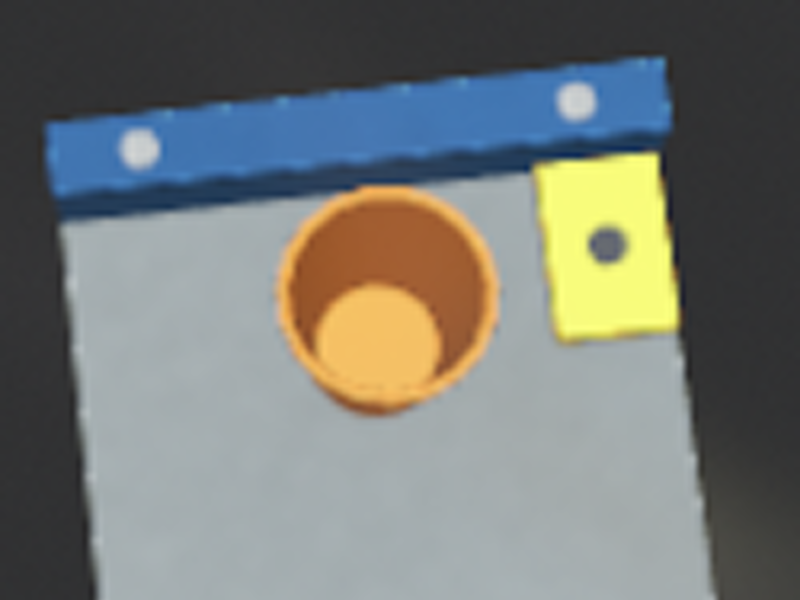

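View pics/c2.png

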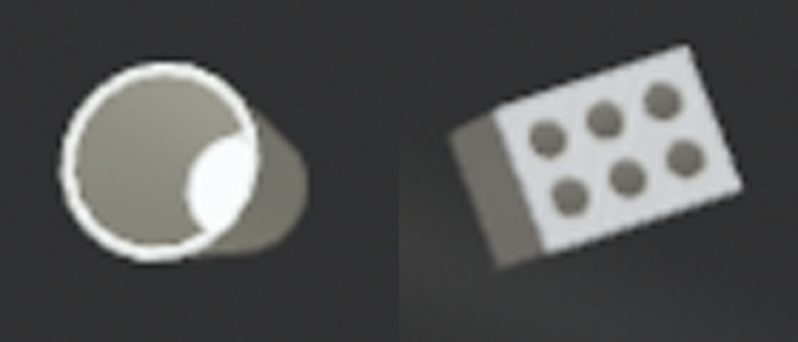

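View pics/c3.png

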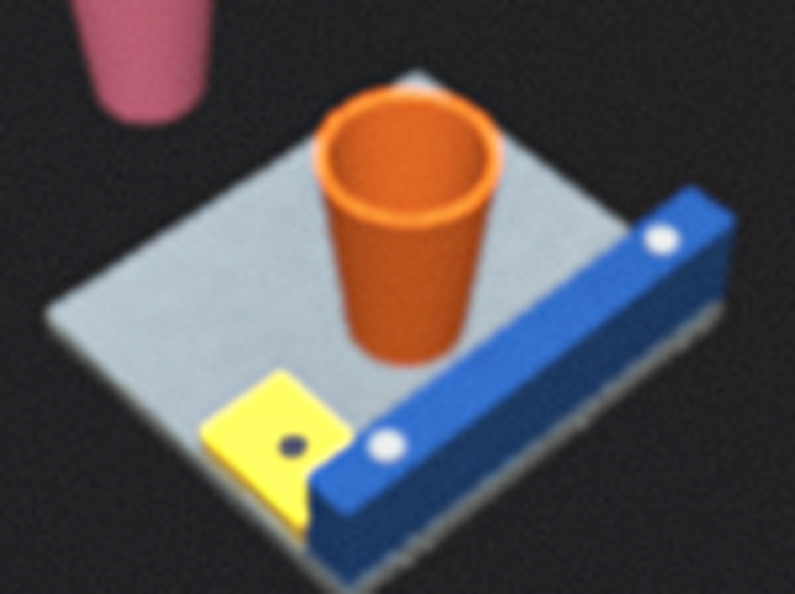

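```bash
cat > m.py <<'E'
from h import *
import pickle
from scipy.optimize import least_squares
f,g=pickle.load(open("fg0.pkl","rb"))
def un(p,s,off): return (np.array(p,float)+.5)/s-.5+np.array(off)
T=[((47,123),(75,85,50)),((665,58),(75,-85,50)),((671,130),(55,-85,50)),((60,192),(55,85,50)),((535,168),(55,-50,22)),((658,152),(55,-84,22)),((679,329),(5,-84,22)),((557,343),(5,-50,22))]
T=[(un(p,6.4,(290,185)),q) for p,q in T]+[((306,291),(-75,85,10)),((401,282),(-75,-85,10))]
S=[((690,187),(55,85,50)),((737,220),(75,85,50)),((348,517),(75,-85,50)),((308,482),(55,-85,50)),((417,70),(-75,85,10)),((45,315),(-75,-85,10)),((280,370),(5,-50,22)),((200,432),(5,-84,22))]
S=[(un(p,5.3,(245,220)),q) for p,q in S]
def tr(q,X):
    c,s=np.cos(q[2]),np.sin(q[2]); X=np.array(X)/1000
    return np.array([q[0]+c*X[0]-s*X[1],q[1]+s*X[0]+c*X[1],X[2]])
def fit(L,q0):
    fun=lambda q: np.concatenate([pix(cam,tr(q,X))-p for cam,l in L for p,X in l])
    r=least_squares(fun,q0,x_scale=[.01,.01,.1]); return r.x,np.abs(r.fun).max(),np.sqrt(np.mean(r.fun**2))
if __name__=="__main__":
    for L in ([(f,T)],[(g,S)],[(f,T),(g,S)]): print("bed",fit(L,[.55,-.04,0]))
    bt=[(un(p,5.7,(435,240)),q) for p,q in [((93,108),(22,30,60)),((289,45),(22,-30,60)),((343,187),(-22,-30,60)),((146,252),(-22,30,60))]]
    print("block",fit([(f,bt)],[.5,-.24,0]))
    print("orange top",ray(f,*un((387.5,296),6.4,(290,185)),.09),"scene",ray(g,*un((408,156),5.3,(245,220)),.09))
    print("white top",ray(f,*un((160,162),5.7,(135,240)),.08))
    im=cv2.cvtColor(g["frame"],cv2.COLOR_RGB2BGR)
    a=cv2.resize(im[155:215,390:460],None,fx=5.7,fy=5.7,interpolation=cv2.INTER_CUBIC);b=cv2.resize(im[280:340,160:230],None,fx=5.7,fy=5.7,interpolation=cv2.INTER_CUBIC)
    cv2.imwrite("pics/c4.png",np.hstack([a,b]))
E
python3 m.py
```

```text
bed (array([ 0.54959526, -0.03621612,  0.08757536]), np.float64(0.9163371472741915), np.float64(0.35877024721901896))
bed (array([ 0.54706172, -0.03781715,  0.10381742]), np.float64(1.0961133475644829), np.float64(0.471186629125128))
bed (array([ 0.54846683, -0.0370652 ,  0.09524963]), np.float64(1.2239318655095417), np.float64(0.7090796491678396))
block (array([ 0.50291604, -0.24111517,  0.29738189]), np.float64(0.44983928498862724), np.float64(0.317559394235645))
orange top [ 0.55923135 -0.03556149  0.09      ] scene [ 0.55655757 -0.03703521  0.09      ]
white top [0.5024964  0.27711491 0.08      ]
```

View pics/c4.png

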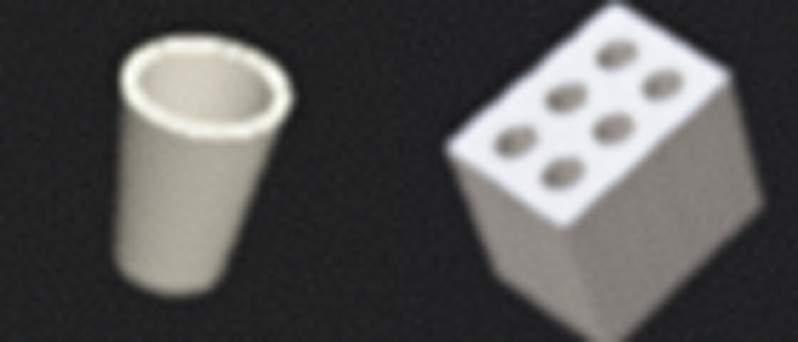

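```bash
python3 - <<'E'
from m import *
print("white scene",ray(g,*un((207,86.5),5.7,(390,155)),.08))
C=[ray(g,*un(p,5.7,(160,280)),.06) for p in [(215,0),(332,73),(166,227),(48,148)]]
print(np.round(C,4),np.mean(C,0))
s=[((215,0),(-22,30,60)),((332,73),(22,30,60)),((166,227),(22,-30,60)),((48,148),(-22,-30,60))]
print(fit([(g,[(un(p,5.7,(160,280)),q) for p,q in s])],[.5,-.24,.3]))
q=[.5485,-.0371,.0952]; print("corner",tr(q,(55,-50,10)), "blockgoal",tr(q,(33,-20,40)))
E
```

```text
white scene [0.49866682 0.27637164 0.08      ]
[[ 0.4675 -0.2198  0.06  ]
 [ 0.5107 -0.2061  0.06  ]
 [ 0.5301 -0.2642  0.06  ]
 [ 0.4878 -0.2781  0.06  ]] [ 0.49901312 -0.2420503   0.06      ]
(array([ 0.49910636, -0.24212315,  0.31901207]), np.float64(0.6939273036696818), np.float64(0.366605915194123))
corner [ 0.60800377 -0.0816455   0.01      ] blockgoal [ 0.5832517  -0.05387258  0.04      ]
```

{"fn": "jog_arm", "kwargs": {"motion": [{"x": 0.0421, "y": -0.0383}, {"x": 0.0421, "y": -0.0383}, {"x": 0.0421, "y": -0.0383}, {"x": 0.0421, "y": -0.0383}, {"x": 0.0421, "y": -0.0383}, {"x": 0.0421, "y": -0.0383}, {"x": 0.0421, "y": -0.0383}, {"x": 0.0421, "y": -0.0383}, {"x": 0.0421, "y": -0.0383}, {"x": 0.0421, "y": -0.0383}, {"x": 0.0421, "y": -0.0383}, {"x": 0.0421, "y": -0.0383}], "force": 10}}

```text
validation failed for argument at $.mo...
```

```bash
cat >> h.py <<'E'
def go(P,yaw,s=None):
    s=s or read_state(); R=np.array(s["eef_rot"]); p=np.array(s["position"])
    c,n=np.cos(yaw),np.sin(yaw); Rd=np.array([[c,n,0],[n,-c,0],[0,0,-1.]])
    w=np.degrees(cv2.Rodrigues(R.T@Rd)[0].ravel())
    d=R.T@(np.array(P)-p)
    print("t",round(s["clock"],3),"pos",p.round(4),"yaw",round(float(np.arctan2(R[1,0],R[0,0])),3),"F",np.round(s["wrist_force"],2),"T",np.round(s["ft_torque"],2),"open",round(s["opening"]*91.2,1))
    print("shift tool",d.round(4),"turn",w.round(2), "shift in goal frame",(Rd.T@(np.array(P)-p)).round(4))
E
python3 -c "
from h import *
go([.558,-.0363,.15],.095)"
```

```text
t 1.0 pos [ 0.2582 -0.6506  0.214 ] yaw 0.378 F [-1.02  0.24  0.92] T [-0.02 -0.02 -0.04] open 91.0
shift tool [ 0.5053 -0.4604  0.064 ] turn [ 0.  -0.  16.2] shift in goal frame [ 0.3567 -0.5831  0.064 ]
```

{"fn": "jog_arm", "kwargs": {"motion": [{"x": 0.042, "y": -0.038, "z": 0, "wx": 0, "wy": 0, "wz": 0, "claw": 0.091}], "force": 10}}

```text
clock: 1.12
position: [0.2826, -0.6012, 0.214]
eef_rot: [[0.93, 0.366, 0.0], [0.366, -0.93, -0.001], [-0.0, 0.001, -1.0]]
wrist_force: [1.0, 0.7, 0.4]
opening: 1.001
```

{"fn": "jog_arm", "kwargs": {"motion": [{"x": 0.042, "y": -0.038, "z": 0, "wx": 0, "wy": 0, "wz": 0, "claw": 0.091}, {"x": 0.042, "y": -0.038, "z": 0, "wx": 0, "wy": 0, "wz": 0, "claw": 0.091}, {"x": 0.042, "y": -0.038, "z": 0, "wx": 0, "wy": 0, "wz": 0, "claw": 0.091}, {"x": 0.042, "y": -0.038, "z": 0, "wx": 0, "wy": 0, "wz": 0, "claw": 0.091}, {"x": 0.042, "y": -0.038, "z": 0, "wx": 0, "wy": 0, "wz": 0, "claw": 0.091}, {"x": 0.042, "y": -0.038, "z": 0, "wx": 0, "wy": 0, "wz": 0, "claw": 0.091}, {"x": 0.042, "y": -0.038, "z": 0, "wx": 0, "wy": 0, "wz": 0, "claw": 0.091}, {"x": 0.042, "y": -0.038, "z": 0, "wx": 0, "wy": 0, "wz": 0, "claw": 0.091}, {"x": 0.042, "y": -0.038, "z": 0, "wx": 0, "wy": 0, "wz": 0, "claw": 0.091}, {"x": 0.042, "y": -0.038, "z": 0, "wx": 0, "wy": 0, "wz": 0, "claw": 0.091}, {"x": 0, "y": 0, "z": 0, "wx": 0, "wy": 0, "wz": 8.1, "claw": 0.091}, {"x": 0, "y": 0, "z": 0, "wx": 0, "wy": 0, "wz": 8.1, "claw": 0.091}], "force": 10}}

```text
clock: 2.62
position: [0.5428, -0.0745, 0.2156]
eef_rot: [[0.996, 0.087, 0.006], [0.087, -0.996, -0.004], [0.005, 0.004, -1.0]]
wrist_force: [0.9, -0.2, -0.1]
opening: 0.998
```

```bash
python3 -c "
from h import *
go([.558,-.0363,.15],.095)"
```

```text
t 2.625 pos [ 0.5428 -0.0745  0.2156] yaw 0.087 F [ 0.93 -0.22 -0.07] T [-0.04  0.01 -0.  ] open 91.0
shift tool [ 0.0182 -0.037   0.0656] turn [ 0.23 -0.31 -0.43] shift in goal frame [ 0.0188 -0.0365  0.0656]
```

{"fn": "jog_arm", "kwargs": {"motion": [{"x": 0.0182, "y": -0.037, "z": 0.0, "wx": 0.23, "wy": -0.31, "wz": -0.43, "claw": 0.091}, {"x": 0, "y": 0, "z": 0.035, "wx": 0, "wy": 0, "wz": 0, "claw": 0.091}, {"x": 0, "y": 0, "z": 0.03, "wx": 0, "wy": 0, "wz": 0, "claw": 0.091}, {"x": 0, "y": 0, "z": 0, "wx": 0, "wy": 0, "wz": 0, "claw": 0.091}]}}

```text
clock: 3.12
position: [0.5592, -0.0344, 0.1503]
eef_rot: [[0.996, 0.093, 0.002], [0.093, -0.996, -0.0], [0.002, 0.0, -1.0]]
wrist_force: [-0.3, -0.1, 1.3]
opening: 0.995
```

```bash
python3 -c "
from h import *
go([.558,-.0363,.066],.095)
f=grab_frame('scene'); save(f,'s1.png',(220,140,430,340),3)"
```

```text
t 3.125 pos [ 0.5592 -0.0344  0.1503] yaw 0.093 F [-0.28 -0.06  1.26] T [0.01 0.04 0.03] open 90.7
shift tool [-0.0016  0.0018  0.0843] turn [ 0.03 -0.13 -0.09] shift in goal frame [-0.0014  0.0018  0.0843]
```

View pics/s1.png

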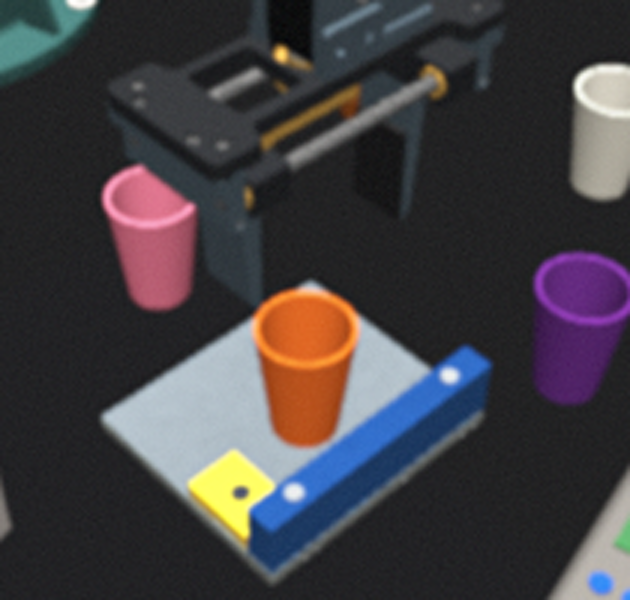

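The open fingers straddle the orange cup from above, with the cup rim at about crop (306,327). I'll descend.

{"fn": "jog_arm", "kwargs": {"motion": [{"x": -0.0015, "y": 0.002, "z": 0.034, "wx": 0, "wy": -0.1, "wz": -0.1, "claw": 0.091}, {"x": 0, "y": 0, "z": 0.03, "wx": 0, "wy": 0, "wz": 0, "claw": 0.091}, {"x": 0, "y": 0, "z": 0.02, "wx": 0, "wy": 0, "wz": 0, "claw": 0.091}, {"x": 0, "y": 0, "z": 0, "wx": 0, "wy": 0, "wz": 0, "claw": 0.091}]}}

```text
clock: 3.68
position: [0.5633, -0.0377, 0.0714]
eef_rot: [[0.995, 0.094, 0.011], [0.094, -0.996, -0.002], [0.01, 0.002, -1.0]]
wrist_force: [-0.5, -0.1, 0.2]
opening: 0.999
```

```bash
python3 -c "
from h import *
go([.558,-.0363,.066],.095)
f=grab_frame('scene'); save(f,'s2.png',(220,140,430,340),3)"
```

```text
t 3.675 pos [ 0.5633 -0.0377  0.0714] yaw 0.095 F [-0.52 -0.05  0.24] T [0.05 0.05 0.01] open 91.1
shift tool [-0.0052 -0.0019  0.0054] turn [ 0.14 -0.59 -0.03] shift in goal frame [-0.0052 -0.0019  0.0054]
```

View pics/s2.png

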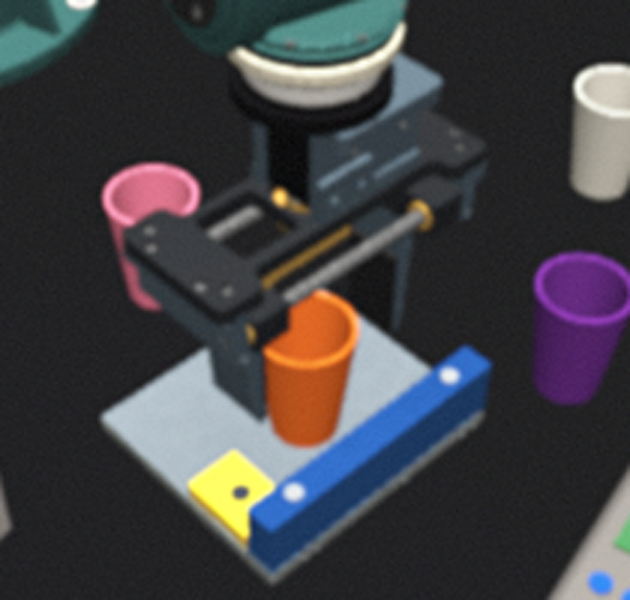

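{"fn": "jog_arm", "kwargs": {"motion": [{"x": -0.0052, "y": -0.0019, "z": 0.0054, "wx": 0.14, "wy": -0.59, "wz": 0, "claw": 0.091}, {"x": 0, "y": 0, "z": 0, "wx": 0, "wy": 0, "wz": 0, "claw": 0.091}]}}

```text
clock: 3.98
position: [0.5594, -0.0364, 0.0685]
eef_rot: [[0.996, 0.094, 0.003], [0.094, -0.996, -0.0], [0.003, 0.001, -1.0]]
wrist_force: [-0.7, -0.3, -0.7]
opening: 0.997
```

```bash
python3 -c "
from h import *
go([.558,-.0363,.066],.095)"
```

```text
t 3.975 pos [ 0.5594 -0.0364  0.0685] yaw 0.094 F [-0.66 -0.29 -0.68] T [-0.    0.02 -0.03] open 90.9
shift tool [-0.0014 -0.0002  0.0025] turn [ 0.04 -0.18 -0.03] shift in goal frame [-0.0014 -0.0002  0.0025]
```

{"fn": "jog_arm", "kwargs": {"motion": [{"x": -0.0014, "y": 0, "z": 0.0025, "wx": 0, "wy": -0.18, "wz": 0, "claw": 0.05}, {"x": 0, "y": 0, "z": 0, "wx": 0, "wy": 0, "wz": 0, "claw": 0.04}, {"x": 0, "y": 0, "z": 0, "wx": 0, "wy": 0, "wz": 0, "claw": 0.04}, {"x": 0, "y": 0, "z": 0, "wx": 0, "wy": 0, "wz": 0, "claw": 0.04}, {"x": 0, "y": 0, "z": 0, "wx": 0, "wy": 0, "wz": 0, "claw": 0.04}, {"x": 0, "y": 0, "z": 0, "wx": 0, "wy": 0, "wz": 0, "claw": 0.04}], "force": 10}}

```text
clock: 4.72
position: [0.5585, -0.0365, 0.0667]
eef_rot: [[0.996, 0.094, 0.001], [0.094, -0.996, -0.001], [0.001, 0.001, -1.0]]
wrist_force: [-0.5, 1.0, -0.3]
opening: 0.625
```

```bash
python3 -c "
from h import *
go([.558,-.0363,.19],.095)
f=grab_frame('scene'); save(f,'s3.png',(220,140,430,340),3)"
```

```text
t 4.725 pos [ 0.5585 -0.0365  0.0667] yaw 0.095 F [-0.5   0.97 -0.29] T [ 0.02  0.   -0.05] open 57.0
shift tool [-0.0003 -0.0002 -0.1233] turn [ 0.05 -0.06 -0.02] shift in goal frame [-0.0005 -0.0003 -0.1233]
```

View pics/s3.png

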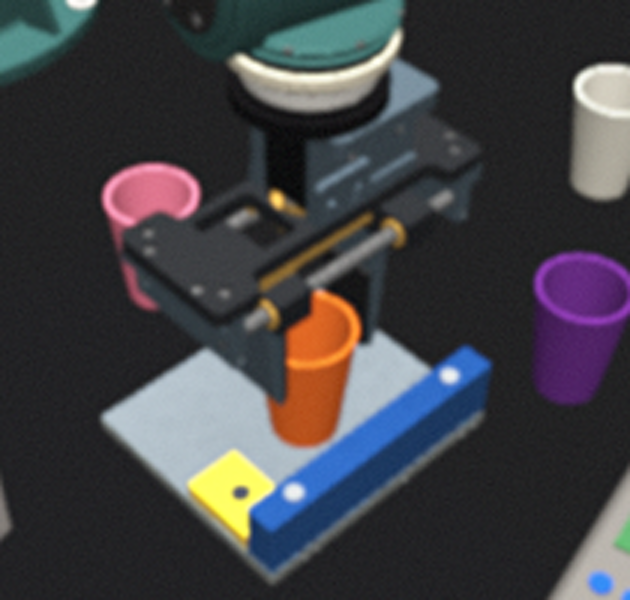

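{"fn": "jog_arm", "kwargs": {"motion": [{"x": 0, "y": 0, "z": -0.02, "wx": 0, "wy": 0, "wz": 0, "claw": 0.04}, {"x": 0, "y": 0, "z": -0.035, "wx": 0, "wy": 0, "wz": 0, "claw": 0.04}, {"x": 0, "y": 0, "z": -0.035, "wx": 0, "wy": 0, "wz": 0, "claw": 0.04}, {"x": 0, "y": 0, "z": -0.03, "wx": 0, "wy": 0, "wz": 0, "claw": 0.04}, {"x": 0, "y": 0, "z": 0, "wx": 0, "wy": 0, "wz": 0, "claw": 0.04}]}}

```text
clock: 5.4
position: [0.5588, -0.0365, 0.1956]
eef_rot: [[0.996, 0.094, 0.004], [0.094, -0.996, -0.001], [0.003, 0.001, -1.0]]
wrist_force: [-0.2, -0.1, -0.7]
opening: 0.625
```

```bash
python3 -c "
from h import *
go([.5006,.2767,.19],.095)
f=grab_frame('scene'); save(f,'s4.png',(220,80,430,280),3)"
```

```text
t 5.4 pos [ 0.5588 -0.0365  0.1956] yaw 0.095 F [-0.21 -0.14 -0.69] T [0.02 0.04 0.02] open 57.0
shift tool [-0.0283 -0.3173  0.005 ] turn [ 0.08 -0.2  -0.03] shift in goal frame [-0.0282 -0.3173  0.0056]
```

View pics/s4.png

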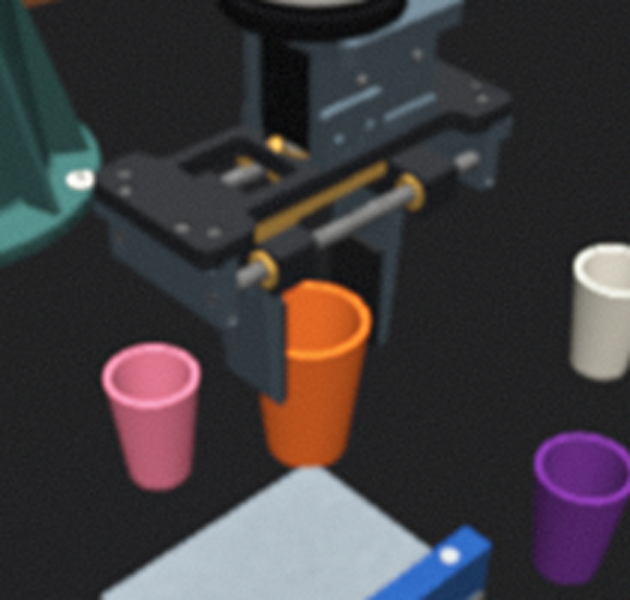

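The cup is lifted and hanging upright. I'll carry it over the white cup.

{"fn": "jog_arm", "kwargs": {"motion": [{"x": -0.0047, "y": -0.04, "z": 0, "wx": 0, "wy": -0.2, "wz": 0, "claw": 0.04}, {"x": -0.0047, "y": -0.053, "z": 0, "wx": 0, "wy": 0, "wz": 0, "claw": 0.04}, {"x": -0.0047, "y": -0.053, "z": 0, "wx": 0, "wy": 0, "wz": 0, "claw": 0.04}, {"x": -0.0047, "y": -0.053, "z": 0, "wx": 0, "wy": 0, "wz": 0, "claw": 0.04}, {"x": -0.0047, "y": -0.053, "z": 0, "wx": 0, "wy": 0, "wz": 0, "claw": 0.04}, {"x": -0.0047, "y": -0.04, "z": 0, "wx": 0, "wy": 0, "wz": 0, "claw": 0.04}, {"x": 0, "y": -0.025, "z": 0, "wx": 0, "wy": 0, "wz": 0, "claw": 0.04}, {"x": 0, "y": 0, "z": 0, "wx": 0, "wy": 0, "wz": 0, "claw": 0.04}]}}

```text
clock: 6.45
position: [0.4936, 0.2845, 0.1872]
eef_rot: [[0.996, 0.093, -0.011], [0.093, -0.996, -0.005], [-0.012, 0.004, -1.0]]
wrist_force: [-1.4, -1.1, -1.2]
opening: 0.622
```

```bash
python3 -c "
from h import *
go([.5006,.2767,.16],.095)"
```

```text
t 6.45 pos [0.4936 0.2845 0.1872] yaw 0.093 F [-1.41 -1.08 -1.23] T [ 0.   -0.04 -0.09] open 56.7
shift tool [0.0066 0.0083 0.0271] turn [ 0.2   0.68 -0.11] shift in goal frame [0.0062 0.0084 0.0272]
```

{"fn": "jog_arm", "kwargs": {"motion": [{"x": 0.0064, "y": 0.0084, "z": 0.02, "wx": 0.2, "wy": 0.68, "wz": -0.1, "claw": 0.04}, {"x": 0, "y": 0, "z": 0, "wx": 0, "wy": 0, "wz": 0, "claw": 0.04}, {"x": 0, "y": 0, "z": 0, "wx": 0, "wy": 0, "wz": 0, "claw": 0.04}]}}

```text
clock: 6.82
position: [0.4998, 0.2747, 0.1657]
eef_rot: [[0.996, 0.094, -0.002], [0.094, -0.996, -0.001], [-0.002, 0.001, -1.0]]
wrist_force: [-0.0, -0.8, -0.0]
opening: 0.625
```

```bash
python3 -c "
from h import *
go([.5006,.2767,.16],.095)
f=grab_frame('scene'); save(f,'s5.png',(350,60,500,220),3.7)
f=grab_frame('top'); save(f,'t5.png',(80,200,240,320),5)"
```

```text
t 6.825 pos [0.4998 0.2747 0.1657] yaw 0.094 F [-0.03 -0.76 -0.04] T [0.04 0.02 0.  ] open 57.0
shift tool [ 0.001  -0.0019  0.0057] turn [ 0.07  0.14 -0.04] shift in goal frame [ 0.001  -0.0019  0.0057]
```

View pics/s5.png

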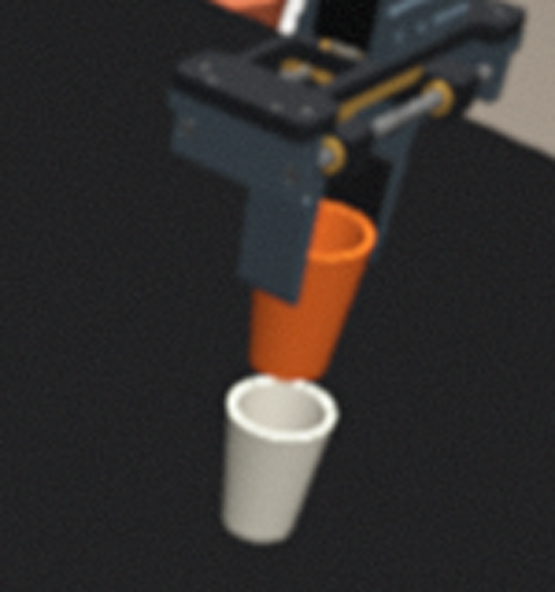

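View pics/t5.png

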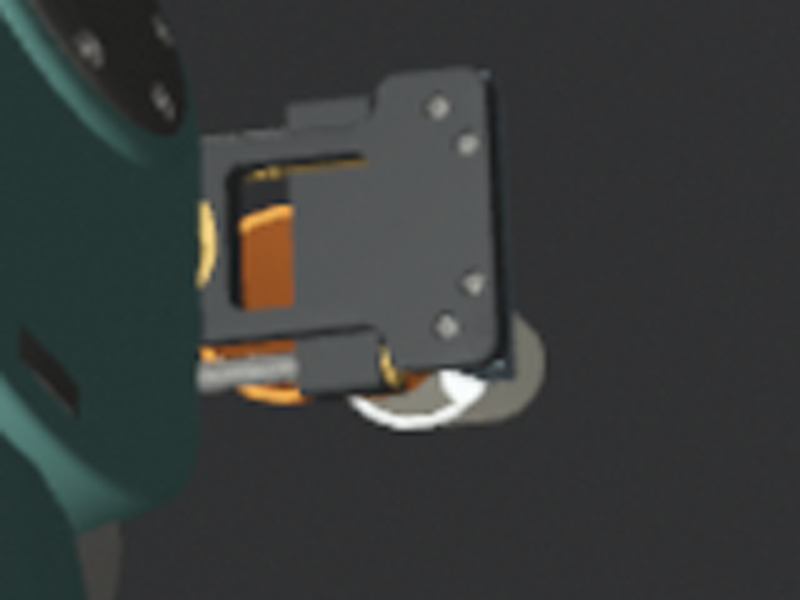

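```bash
python3 -c "
from m import *
def circ(c,r,z): 
    a=np.linspace(0,6.28,200); q=np.array([pix(g,[c[0]+r*np.cos(t),c[1]+r*np.sin(t),z]) for t in a]); q=(q-np.array([350,60])+.5)*3.7-.5
    return 'l,r,t,b',q[:,0].min().round(),q[:,0].max().round(),q[:,1].min().round(),q[:,1].max().round()
w=(.4988,.2764)
print('white foot',circ(w,.02,0),'rim',circ(w,.0288,.08))
o=(.4980,.2744)
for z in(.108,.112): print('orange foot',z,circ(o,.02,z),'rim',circ(o,.0288,z+.08))
"
```

```text
white foot ('l,r,t,b', np.float64(224.0), np.float64(293.0), np.float64(498.0), np.float64(542.0)) rim ('l,r,t,b', np.float64(230.0), np.float64(335.0), np.float64(378.0), np.float64(439.0))
orange foot 0.108 ('l,r,t,b', np.float64(251.0), np.float64(325.0), np.float64(345.0), np.float64(387.0)) rim ('l,r,t,b', np.float64(259.0), np.float64(374.0), np.float64(204.0), np.float64(262.0))
orange foot 0.112 ('l,r,t,b', np.float64(252.0), np.float64(327.0), np.float64(338.0), np.float64(381.0)) rim ('l,r,t,b', np.float64(260.0), np.float64(376.0), np.float64(197.0), np.float64(255.0))
```

Orange cup foot at crop (287,362), predicted (288,366); the white rim matches its prediction too. Alignment is about 1 to 2 mm, so I'll lower it in.

{"fn": "jog_arm", "kwargs": {"motion": [{"x": 0.001, "y": -0.0019, "z": 0.005, "wx": 0, "wy": 0.14, "wz": 0, "claw": 0.04}, {"x": 0, "y": 0, "z": 0.01, "wx": 0, "wy": 0, "wz": 0, "claw": 0.04}, {"x": 0, "y": 0, "z": 0.01, "wx": 0, "wy": 0, "wz": 0, "claw": 0.04}, {"x": 0, "y": 0, "z": 0.01, "wx": 0, "wy": 0, "wz": 0, "claw": 0.04}, {"x": 0, "y": 0, "z": 0.01, "wx": 0, "wy": 0, "wz": 0, "claw": 0.04}, {"x": 0, "y": 0, "z": 0, "wx": 0, "wy": 0, "wz": 0, "claw": 0.04}]}}

```text
clock: 7.68
position: [0.5005, 0.277, 0.1177]
eef_rot: [[0.996, 0.094, 0.0], [0.094, -0.996, -0.001], [0.0, 0.001, -1.0]]
wrist_force: [1.0, -0.0, -0.9]
opening: 0.625
```

```bash
python3 -c "
from h import *
go([.5006,.2767,.1],.095)
"
```

```text
t 7.675 pos [0.5005 0.277  0.1177] yaw 0.095 F [ 1.02 -0.03 -0.88] T [-0.03  0.02  0.03] open 57.0
shift tool [0.0001 0.0003 0.0177] turn [ 0.07 -0.01 -0.03] shift in goal frame [0.0001 0.0003 0.0177]
```

{"fn": "jog_arm", "kwargs": {"motion": [{"x": 0, "y": 0, "z": 0.008, "wx": 0, "wy": 0, "wz": 0, "claw": 0.04}, {"x": 0, "y": 0, "z": 0.008, "wx": 0, "wy": 0, "wz": 0, "claw": 0.04}, {"x": 0, "y": 0, "z": 0, "wx": 0, "wy": 0, "wz": 0, "claw": 0.04}]}}

```text
clock: 8.05
position: [0.5009, 0.2771, 0.101]
eef_rot: [[0.996, 0.094, 0.001], [0.094, -0.996, -0.001], [0.001, 0.001, -1.0]]
wrist_force: [0.6, -0.4, -0.6]
opening: 0.623
```

```bash
python3 -c "
from h import *
go([.5006,.2767,.095],.095)
f=grab_frame('scene'); save(f,'s6.png',(350,60,500,220),3.7)
"
```

```text
t 8.05 pos [0.5009 0.2771 0.101 ] yaw 0.095 F [ 0.58 -0.36 -0.61] T [0.05 0.06 0.01] open 56.8
shift tool [-0.0003  0.0003  0.006 ] turn [ 0.06 -0.05 -0.02] shift in goal frame [-0.0003  0.0003  0.006 ]
```

View pics/s6.png

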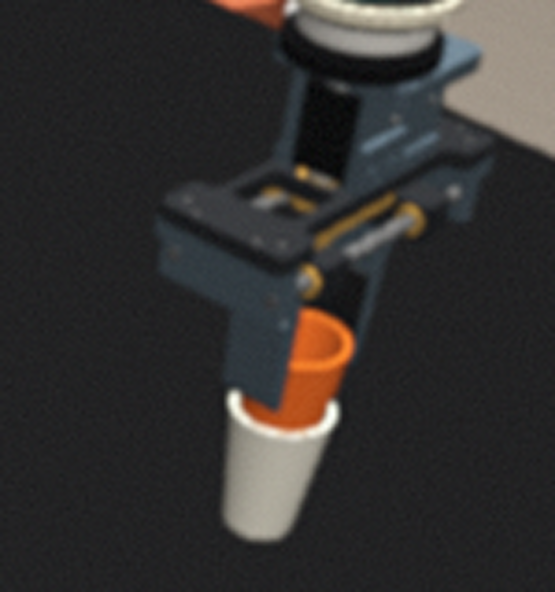

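{"fn": "jog_arm", "kwargs": {"motion": [{"x": 0, "y": 0, "z": 0.005, "wx": 0, "wy": 0, "wz": 0, "claw": 0.04}, {"x": 0, "y": 0, "z": 0.002, "wx": 0, "wy": 0, "wz": 0, "claw": 0.04}]}}

```text
clock: 8.35
position: [0.5028, 0.278, 0.0961]
eef_rot: [[0.996, 0.095, 0.005], [0.095, -0.996, 0.001], [0.005, -0.0, -1.0]]
wrist_force: [-1.1, -2.1, 15.8]
opening: 0.626
```

```bash
python3 -c "
from h import *
go([.5006,.2767,.09],.095)
"
```

```text
t 8.35 pos [0.5028 0.278  0.0961] yaw 0.095 F [-1.05 -2.15 15.76] T [-0.24  0.23  0.02] open 57.1
shift tool [-0.0023  0.0011  0.006 ] turn [-0.03 -0.27 -0.02] shift in goal frame [-0.0023  0.0011  0.0061]
```

Contact came at 16 N with the orange about 39 mm above the white, which is home. I'll release it.

{"fn": "jog_arm", "kwargs": {"motion": [{"x": -0.001, "y": 0, "z": -0.001, "wx": 0, "wy": 0, "wz": 0, "claw": 0.04}, {"x": 0, "y": 0, "z": 0, "wx": 0, "wy": 0, "wz": 0, "claw": 0.091}, {"x": 0, "y": 0, "z": 0, "wx": 0, "wy": 0, "wz": 0, "claw": 0.091}, {"x": 0, "y": 0, "z": 0, "wx": 0, "wy": 0, "wz": 0, "claw": 0.091}, {"x": 0, "y": 0, "z": 0, "wx": 0, "wy": 0, "wz": 0, "claw": 0.091}, {"x": 0, "y": 0, "z": 0, "wx": 0, "wy": 0, "wz": 0, "claw": 0.091}]}}

```text
clock: 9.1
position: [0.5019, 0.2781, 0.0973]
eef_rot: [[0.996, 0.094, 0.005], [0.094, -0.996, 0.001], [0.005, -0.001, -1.0]]
wrist_force: [0.1, 0.2, -0.6]
opening: 0.997
```

```bash
python3 -c "
from h import *
go([.5006,.2767,.2],.095)
f=grab_frame('scene'); save(f,'s7.png',(350,60,500,220),3.7)
"
```

```text
t 9.1 pos [0.5019 0.2781 0.0973] yaw 0.095 F [ 0.06  0.18 -0.62] T [0.02 0.04 0.02] open 91.0
shift tool [-0.0009  0.0011 -0.1027] turn [-0.05 -0.31 -0.03] shift in goal frame [-0.0015  0.0012 -0.1027]
```

View pics/s7.png

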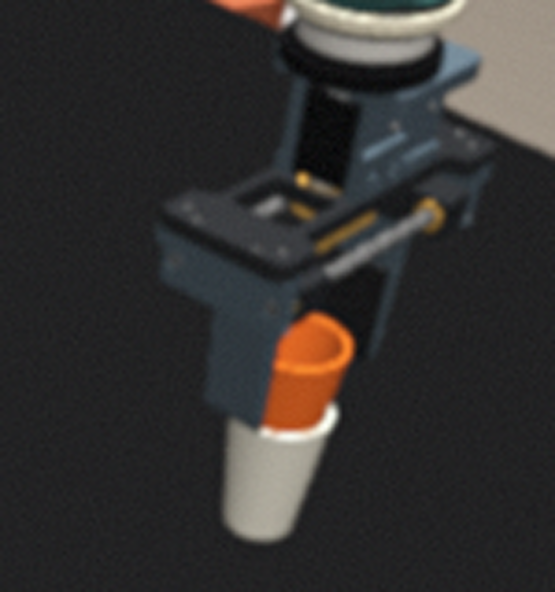

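{"fn": "jog_arm", "kwargs": {"motion": [{"x": 0, "y": 0, "z": -0.03, "wx": 0, "wy": -0.3, "wz": 0, "claw": 0.091}, {"x": 0, "y": 0, "z": -0.04, "wx": 0, "wy": 0, "wz": 0, "claw": 0.091}, {"x": 0, "y": 0, "z": -0.04, "wx": 0, "wy": 0, "wz": 0, "claw": 0.091}, {"x": 0, "y": 0.05, "z": 0, "wx": 0, "wy": 0, "wz": 0, "claw": 0.091}, {"x": 0, "y": 0.06, "z": 0, "wx": 0, "wy": 0, "wz": 0, "claw": 0.091}, {"x": 0, "y": 0.06, "z": 0, "wx": 0, "wy": 0, "wz": 0, "claw": 0.091}]}}

```text
clock: 9.9
position: [0.5184, 0.1074, 0.2112]
eef_rot: [[0.995, 0.1, 0.001], [0.1, -0.995, 0.001], [0.001, -0.001, -1.0]]
wrist_force: [0.8, -0.1, 0.2]
opening: 0.997
```

```bash
python3 -c "
from h import *
go([.501,-.2416,.2],.308)
f=grab_frame('scene'); g=grab_frame('top')
im=lambda f,c,s: cv2.resize(cv2.cvtColor(f['frame'],cv2.COLOR_RGB2BGR)[c[1]:c[3],c[0]:c[2]],None,fx=s,fy=s,interpolation=cv2.INTER_CUBIC)
cv2.imwrite('pics/n.png',np.hstack([im(f,(380,120,470,220),4.4),im(g,(125,220,215,320),4.4)]))
for c in (f,g):
  for d in pinpoint(c,'cup_a_mid'): print(round(d['p'],2),towld(c,d['at']).round(4))
"
```

```text
t 9.9 pos [0.5184 0.1074 0.2112] yaw 0.1 F [ 0.81 -0.05  0.21] T [ 0.01 -0.04  0.02] open 90.9
shift tool [-0.0522  0.3455  0.0109] turn [ -0.02  -0.08 -11.9 ] shift in goal frame [-0.1223  0.3273  0.0112]
0.68 [ 0.3985 -0.0391  0.0412]
0.57 [0.4986 0.276  0.0852]
0.57 [0.6157 0.1124 0.0389]
0.56 [ 5.434e-01 -3.560e-02  1.000e-04]
0.62 [ 0.402  -0.0348  0.0366]
0.21 [ 0.5515 -0.0393  0.0051]
```

View pics/n.png

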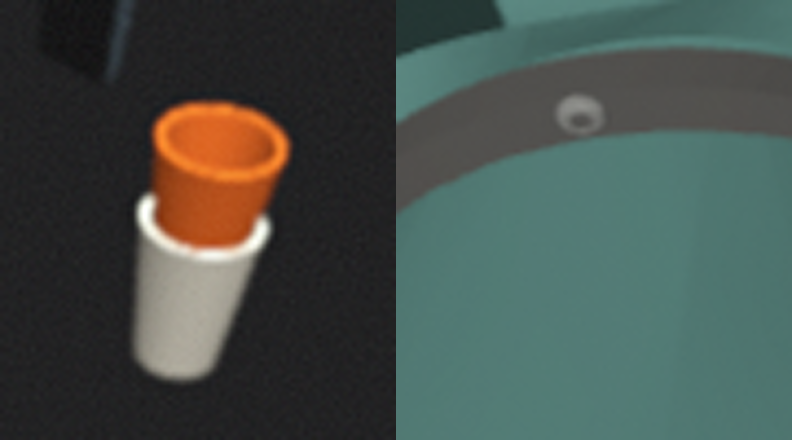

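{"fn": "jog_arm", "kwargs": {"motion": [{"x": -0.0075, "y": 0.05, "z": 0, "wx": 0, "wy": 0, "wz": 0, "claw": 0.091}, {"x": -0.0075, "y": 0.05, "z": 0, "wx": 0, "wy": 0, "wz": 0, "claw": 0.091}, {"x": -0.0075, "y": 0.05, "z": 0, "wx": 0, "wy": 0, "wz": 0, "claw": 0.091}, {"x": -0.0075, "y": 0.05, "z": 0, "wx": 0, "wy": 0, "wz": 0, "claw": 0.091}, {"x": -0.0075, "y": 0.05, "z": 0, "wx": 0, "wy": 0, "wz": 0, "claw": 0.091}, {"x": -0.0075, "y": 0.05, "z": 0, "wx": 0, "wy": 0, "wz": 0, "claw": 0.091}, {"x": 0, "y": 0.03, "z": 0, "wx": 0, "wy": 0, "wz": -6, "claw": 0.091}, {"x": 0, "y": 0, "z": 0, "wx": 0, "wy": 0, "wz": -6, "claw": 0.091}, {"x": 0, "y": 0, "z": 0, "wx": 0, "wy": 0, "wz": 0, "claw": 0.091}]}}

```text
clock: 11.22
position: [0.5114, -0.2242, 0.2104]
eef_rot: [[0.947, 0.32, 0.002], [0.32, -0.947, 0.002], [0.003, -0.001, -1.0]]
wrist_force: [0.7, -0.2, -0.6]
opening: 0.999
```

```bash
python3 -c "
from m import *
f0,g0=f,g
go([.501,-.2416,.11],.308)
F=grab_frame('scene'); G=grab_frame('top')
im=lambda f,c,s: cv2.resize(cv2.cvtColor(f['frame'],cv2.COLOR_RGB2BGR)[c[1]:c[3],c[0]:c[2]],None,fx=s,fy=s,interpolation=cv2.INTER_CUBIC)
a,b=im(F,(380,120,470,220),4.4),im(G,(125,220,215,320),4.4)
for cam,pic,o in((F,a,(380,120)),(G,b,(125,220))):
  w=(.4988,.2764) if cam is F else (.5025,.2771)
  for r,z in((.0288,.08),(.0288,.118)):
    q=np.array([pix(cam,[w[0]+r*np.cos(t),w[1]+r*np.sin(t),z]) for t in np.linspace(0,6.28,40)])
    q=(q-np.array(o)+.5)*4.4-.5
    for p in q: cv2.circle(pic,(int(p[0]),int(p[1])),1,(0,255,0),-1)
cv2.imwrite('pics/n2.png',np.hstack([a,b]))
"
```

```text
t 11.225 pos [ 0.5114 -0.2242  0.2104] yaw 0.326 F [ 0.67 -0.2  -0.56] T [0.   0.03 0.01] open 91.1
shift tool [-0.0157  0.0133  0.1004] turn [-0.06 -0.14  1.03] shift in goal frame [-0.0152  0.0134  0.1004]
```

View pics/n2.png

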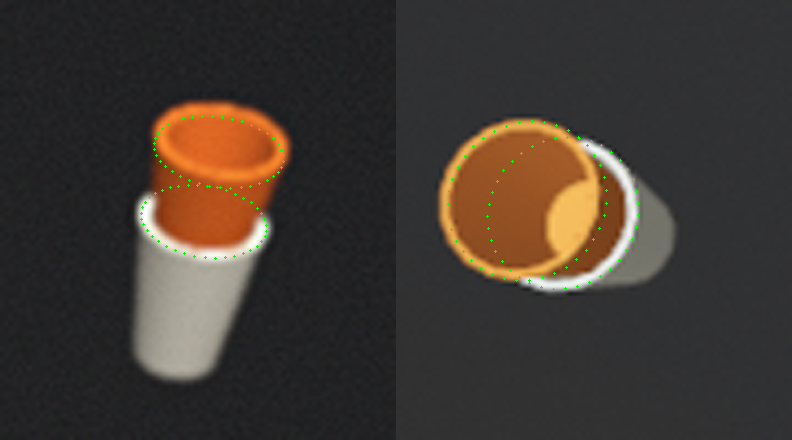

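```bash
python3 -c "
from m import *
from scipy.optimize import least_squares
us=un((221.5,141.5),4.4,(380,120)); ut=un((124.5,199.5),4.4,(125,220))
ws,wt=np.array((.49867,.27637,0)),np.array((.5025,.27711,0))
fun=lambda P: np.r_[pix(g,P+ws)-us,pix(f,P+wt)-ut]
r=least_squares(fun,[0,0,.12]); print(r.x,r.fun)
"
```

```text
[-0.00016316  0.00081286  0.12270324] [-0.01954747  0.00415743 -0.01199878 -0.01092133]
```

The nest checks out: the orange rim is 42.7 mm above the white rim and about 1 mm off axis. Next is the block.

{"fn": "jog_arm", "kwargs": {"motion": [{"x": -0.0155, "y": 0.0134, "z": 0.02, "wx": 0, "wy": -0.14, "wz": 1.03, "claw": 0.091}, {"x": 0, "y": 0, "z": 0.04, "wx": 0, "wy": 0, "wz": 0, "claw": 0.091}, {"x": 0, "y": 0, "z": 0.035, "wx": 0, "wy": 0, "wz": 0, "claw": 0.091}, {"x": 0, "y": 0, "z": 0, "wx": 0, "wy": 0, "wz": 0, "claw": 0.091}]}}

```text
clock: 11.82
position: [0.4989, -0.2422, 0.1104]
eef_rot: [[0.955, 0.297, -0.001], [0.297, -0.955, 0.001], [-0.001, -0.001, -1.0]]
wrist_force: [-0.0, -0.0, 0.1]
opening: 1.001
```

```bash
python3 -c "
from h import *
go([.501,-.2416,.075],.308)
f=grab_frame('scene'); save(f,'s8.png',(110,180,310,360),3.5)
"
```

```text
t 11.825 pos [ 0.4989 -0.2422  0.1104] yaw 0.301 F [-0.01 -0.01  0.06] T [0.04 0.01 0.02] open 91.3
shift tool [0.0022 0.0001 0.0354] turn [-0.07  0.05 -0.39] shift in goal frame [0.0022 0.     0.0354]
```

View pics/s8.png

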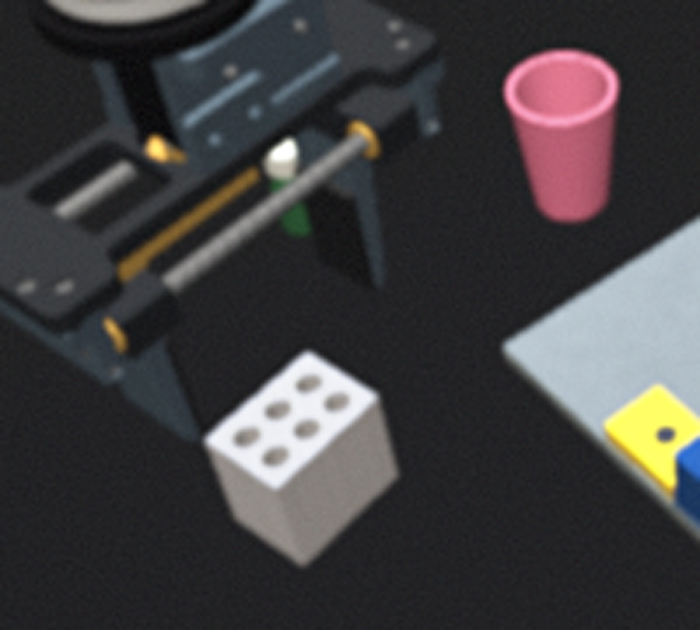

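The open fingers hang over both ends of the block (block top at crop (292,420)). I'll descend.

{"fn": "jog_arm", "kwargs": {"motion": [{"x": 0.002, "y": 0, "z": 0.025, "wx": 0, "wy": 0, "wz": -0.4, "claw": 0.091}, {"x": 0, "y": 0, "z": 0.02, "wx": 0, "wy": 0, "wz": 0, "claw": 0.091}, {"x": 0, "y": 0, "z": 0, "wx": 0, "wy": 0, "wz": 0, "claw": 0.091}]}}

```text
clock: 12.25
position: [0.5034, -0.2435, 0.0688]
eef_rot: [[0.953, 0.302, 0.005], [0.302, -0.953, -0.002], [0.004, 0.004, -1.0]]
wrist_force: [0.5, -0.4, -0.4]
opening: 0.998
```

```bash
python3 -c "
from h import *
go([.501,-.2416,.028],.308)
f=grab_frame('scene'); save(f,'s9.png',(110,180,310,360),3.5)
"
```

```text
t 12.25 pos [ 0.5034 -0.2435  0.0688] yaw 0.307 F [ 0.53 -0.44 -0.42] T [ 0.02  0.04 -0.  ] open 91.0
shift tool [-0.0019 -0.0027  0.0408] turn [ 0.2  -0.21 -0.07] shift in goal frame [-0.0017 -0.0026  0.0408]
```

View pics/s9.png

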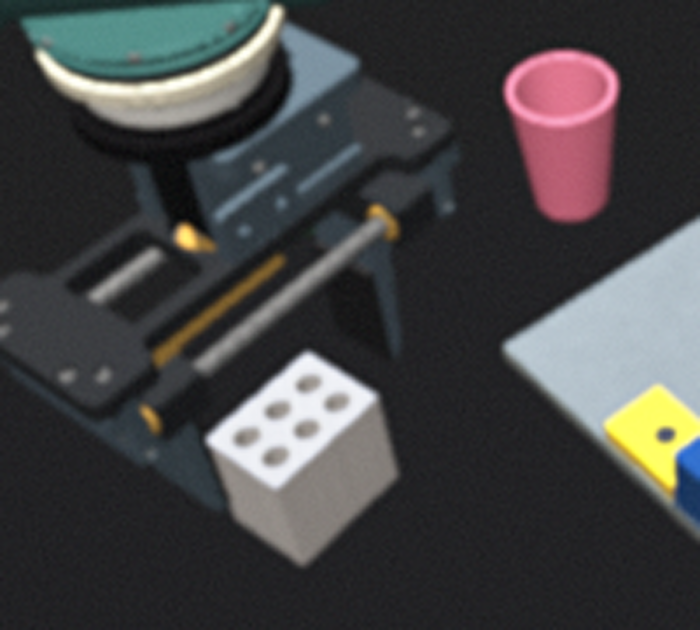

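{"fn": "jog_arm", "kwargs": {"motion": [{"x": -0.0018, "y": -0.0026, "z": 0.01, "wx": 0.2, "wy": -0.2, "wz": 0, "claw": 0.091}, {"x": 0, "y": 0, "z": 0.016, "wx": 0, "wy": 0, "wz": 0, "claw": 0.091}, {"x": 0, "y": 0, "z": 0.014, "wx": 0, "wy": 0, "wz": 0, "claw": 0.091}, {"x": 0, "y": 0, "z": 0, "wx": 0, "wy": 0, "wz": 0, "claw": 0.091}]}}

```text
clock: 12.8
position: [0.5022, -0.2422, 0.0283]
eef_rot: [[0.953, 0.302, 0.003], [0.302, -0.953, -0.001], [0.002, 0.002, -1.0]]
wrist_force: [0.7, -0.2, -0.4]
opening: 1.003
```

```bash
python3 -c "
from h import *
go([.501,-.2416,.028],.308)
"
```

```text
t 12.8 pos [ 0.5022 -0.2422  0.0283] yaw 0.307 F [ 0.72 -0.23 -0.42] T [ 0.04  0.04 -0.01] open 91.5
shift tool [-0.0009 -0.0009  0.0003] turn [ 0.12 -0.13 -0.08] shift in goal frame [-0.0009 -0.0009  0.0003]
```

{"fn": "jog_arm", "kwargs": {"motion": [{"x": -0.001, "y": 0, "z": 0, "wx": 0.12, "wy": -0.13, "wz": 0, "claw": 0.04}, {"x": 0, "y": 0, "z": 0, "wx": 0, "wy": 0, "wz": 0, "claw": 0.04}, {"x": 0, "y": 0, "z": 0, "wx": 0, "wy": 0, "wz": 0, "claw": 0.04}, {"x": 0, "y": 0, "z": 0, "wx": 0, "wy": 0, "wz": 0, "claw": 0.04}, {"x": 0, "y": 0, "z": 0, "wx": 0, "wy": 0, "wz": 0, "claw": 0.04}, {"x": 0, "y": 0, "z": 0, "wx": 0, "wy": 0, "wz": 0, "claw": 0.04}], "force": 35}}

```text
clock: 13.55
position: [0.5014, -0.2427, 0.0289]
eef_rot: [[0.953, 0.302, 0.0], [0.302, -0.953, -0.0], [0.0, 0.0, -1.0]]
wrist_force: [-0.4, 0.1, -1.7]
opening: 0.655
```

```bash
python3 -c "
from h import *
go([.501,-.2416,.11],.308)
"
```

```text
t 13.55 pos [ 0.5014 -0.2427  0.0289] yaw 0.307 F [-0.4   0.14 -1.72] T [0.05 0.03 0.03] open 59.7
shift tool [-0.     -0.0011 -0.0811] turn [ 0.02 -0.01 -0.08] shift in goal frame [-0.     -0.0012 -0.0811]
```

{"fn": "jog_arm", "kwargs": {"motion": [{"x": 0, "y": 0, "z": -0.015, "wx": 0, "wy": 0, "wz": 0, "claw": 0.04}, {"x": 0, "y": 0, "z": -0.025, "wx": 0, "wy": 0, "wz": 0, "claw": 0.04}, {"x": 0, "y": 0, "z": -0.025, "wx": 0, "wy": 0, "wz": 0, "claw": 0.04}, {"x": 0, "y": 0, "z": 0, "wx": 0, "wy": 0, "wz": 6, "claw": 0.04}, {"x": 0, "y": 0, "z": 0, "wx": 0, "wy": 0, "wz": 6, "claw": 0.04}, {"x": 0, "y": 0, "z": 0, "wx": 0, "wy": 0, "wz": 0, "claw": 0.04}]}}

```text
clock: 14.3
position: [0.5021, -0.243, 0.1011]
eef_rot: [[0.996, 0.092, 0.003], [0.092, -0.996, -0.002], [0.003, 0.002, -1.0]]
wrist_force: [0.4, -0.5, -3.1]
opening: 0.654
```

```bash
python3 -c "
from m import *
q=[.5485,-.0371,.0952]; P=tr(q,(55-40,-50+45,0)); P[2]=.095; print(P)
go(P,.0952)
F=grab_frame('scene'); save(F,'s10.png',(110,150,390,360),2.8)
"
```

```text
[ 0.56390736 -0.04065152  0.095     ]
t 14.3 pos [ 0.5021 -0.243   0.1011] yaw 0.092 F [ 0.37 -0.54 -3.06] T [ 0.02 -0.01 -0.01] open 59.6
shift tool [ 0.0802 -0.1958  0.0059] turn [ 0.1  -0.15 -0.16] shift in goal frame [ 0.0808 -0.1956  0.0061]
```

View pics/s10.png

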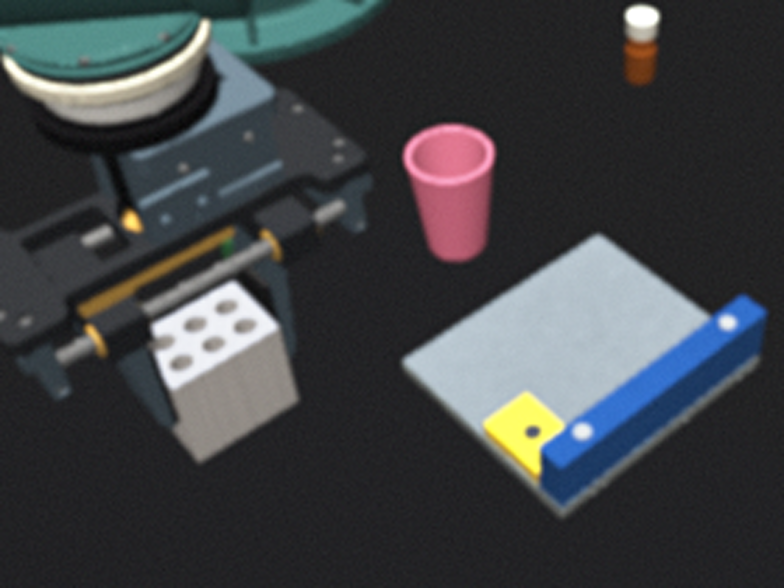

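{"fn": "jog_arm", "kwargs": {"motion": [{"x": 0.016, "y": -0.04, "z": 0, "wx": 0.1, "wy": -0.15, "wz": -0.16, "claw": 0.04}, {"x": 0.016, "y": -0.04, "z": 0, "wx": 0, "wy": 0, "wz": 0, "claw": 0.04}, {"x": 0.016, "y": -0.04, "z": 0, "wx": 0, "wy": 0, "wz": 0, "claw": 0.04}, {"x": 0.016, "y": -0.04, "z": 0, "wx": 0, "wy": 0, "wz": 0, "claw": 0.04}, {"x": 0.014, "y": -0.034, "z": 0, "wx": 0, "wy": 0, "wz": 0, "claw": 0.04}, {"x": 0, "y": 0, "z": 0, "wx": 0, "wy": 0, "wz": 0, "claw": 0.04}]}}

```text
clock: 15.1
position: [0.5621, -0.0366, 0.1027]
eef_rot: [[0.994, 0.11, 0.001], [0.11, -0.994, -0.0], [0.001, 0.001, -1.0]]
wrist_force: [0.1, 0.2, -2.3]
opening: 0.656
```

```bash
python3 -c "
from m import *
q=[.5485,-.0371,.0952]; P=tr(q,(55-40,-50+45,0)); P[2]=.06; print(P)
go(P,.0952)
F=grab_frame('scene'); save(F,'s11.png',(220,180,410,350),3.4)
"
```

```text
[ 0.56390736 -0.04065152  0.06      ]
t 15.1 pos [ 0.5621 -0.0366  0.1027] yaw 0.111 F [ 0.1   0.22 -2.33] T [-0.01  0.08  0.02] open 59.8
shift tool [0.0013 0.0042 0.0427] turn [ 0.03 -0.05  0.89] shift in goal frame [0.0014 0.0042 0.0427]
```

View pics/s11.png

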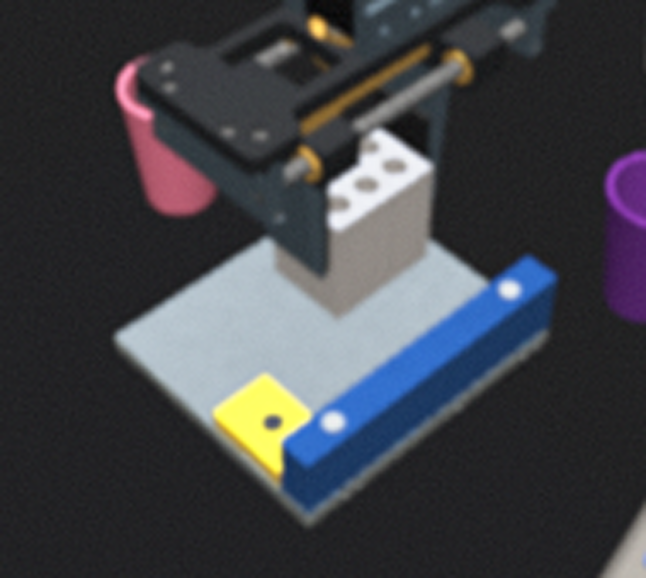

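{"fn": "jog_arm", "kwargs": {"motion": [{"x": 0.0013, "y": 0.004, "z": 0.01, "wx": 0, "wy": 0, "wz": 0.89, "claw": 0.04}, {"x": 0, "y": 0, "z": 0.02, "wx": 0, "wy": 0, "wz": 0, "claw": 0.04}, {"x": 0, "y": 0, "z": 0.02, "wx": 0, "wy": 0, "wz": 0, "claw": 0.04}, {"x": 0, "y": 0, "z": 0, "wx": 0, "wy": 0, "wz": 0, "claw": 0.04}]}}

```text
clock: 15.65
position: [0.562, -0.0447, 0.0482]
eef_rot: [[0.996, 0.092, -0.001], [0.092, -0.996, -0.001], [-0.001, 0.0, -1.0]]
wrist_force: [0.2, 0.6, -1.1]
opening: 0.656
```

```bash
python3 -c "
from m import *
q=[.5485,-.0371,.0952]; P=tr(q,(55-40,-50+45,0)); P[2]=.044
go(P,.0952)
F=grab_frame('scene'); save(F,'s12.png',(220,180,410,350),3.4)
F=grab_frame('top'); save(F,'t12.png',(290,160,420,300),4)
"
```

```text
t 15.65 pos [ 0.562  -0.0447  0.0482] yaw 0.092 F [ 0.22  0.56 -1.15] T [0.07 0.03 0.02] open 59.9
shift tool [ 0.0023 -0.0038  0.0042] turn [ 0.02  0.08 -0.19] shift in goal frame [ 0.0023 -0.0038  0.0042]
```

View pics/s12.png

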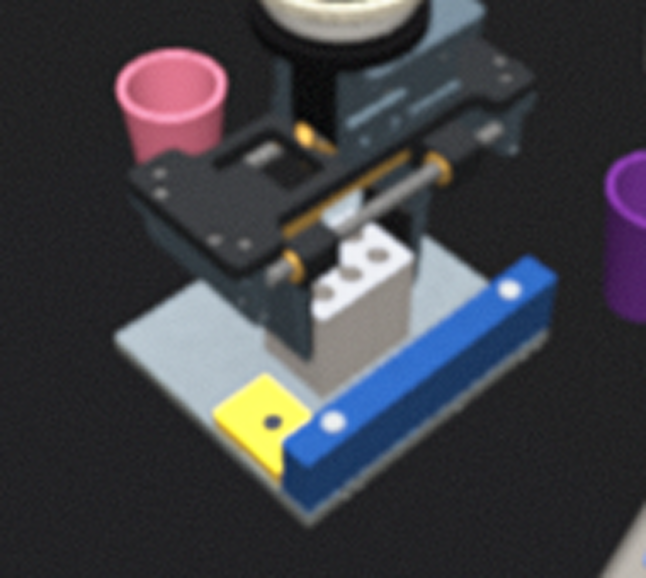

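View pics/t12.png

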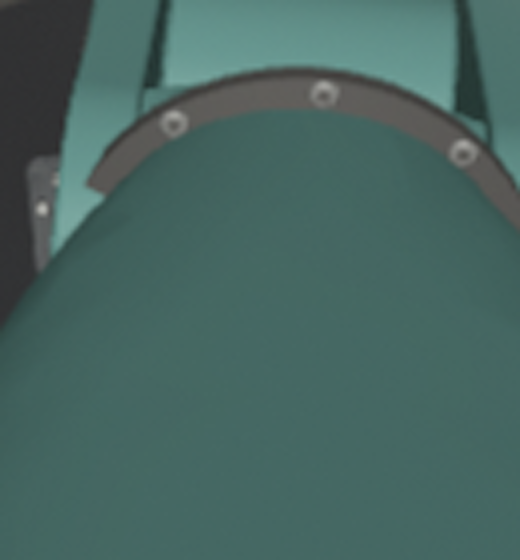

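{"fn": "jog_arm", "kwargs": {"motion": [{"x": 0, "y": 0, "z": 0.006, "wx": 0, "wy": 0, "wz": -0.2, "claw": 0.04}, {"x": 0, "y": 0.005, "z": 0, "wx": 0, "wy": 0, "wz": 0, "claw": 0.04}, {"x": 0, "y": 0.002, "z": 0, "wx": 0, "wy": 0, "wz": 0, "claw": 0.04}, {"x": 0, "y": 0, "z": 0, "wx": 0, "wy": 0, "wz": 0, "claw": 0.04}]}}

```text
clock: 16.25
position: [0.5648, -0.0525, 0.0449]
eef_rot: [[0.995, 0.095, 0.003], [0.095, -0.995, -0.001], [0.003, 0.001, -1.0]]
wrist_force: [0.2, 0.6, -1.8]
opening: 0.656
```

```bash
python3 -c "
from m import *
q=[.5485,-.0371,.0952]; P=tr(q,(55-22,-50+30,0)); P[2]=.039
go(P,.0952)
"
```

```text
t 16.25 pos [ 0.5648 -0.0525  0.0449] yaw 0.096 F [ 0.19  0.55 -1.79] T [-0.04 -0.02  0.  ] open 59.8
shift tool [0.0182 0.0031 0.0059] turn [ 0.08 -0.19  0.02] shift in goal frame [0.0182 0.0031 0.0059]
```

{"fn": "jog_arm", "kwargs": {"motion": [{"x": 0, "y": 0, "z": 0.005, "wx": 0, "wy": -0.2, "wz": 0, "claw": 0.04}, {"x": 0, "y": 0.002, "z": 0, "wx": 0, "wy": 0, "wz": 0, "claw": 0.04}, {"x": 0, "y": 0.001, "z": 0, "wx": 0, "wy": 0, "wz": 0, "claw": 0.04}]}}

```text
clock: 16.62
position: [0.5652, -0.0555, 0.0397]
eef_rot: [[0.995, 0.096, -0.0], [0.096, -0.995, -0.002], [-0.0, 0.002, -1.0]]
wrist_force: [1.3, 0.3, -2.0]
opening: 0.658
```

```bash
python3 -c "
from m import *
q=[.5485,-.0371,.0952]; P=tr(q,(55-22,-50+30,0)); P[2]=.039
go(P,.0952)
F=grab_frame('scene'); save(F,'s13.png',(250,210,370,340),4.6)
"
```

```text
t 16.625 pos [ 0.5652 -0.0555  0.0397] yaw 0.096 F [ 1.3   0.35 -2.03] T [0.01 0.02 0.  ] open 60.0
shift tool [0.0181 0.0001 0.0007] turn [0.09 0.01 0.03] shift in goal frame [0.0181 0.     0.0007]
```

View pics/s13.png

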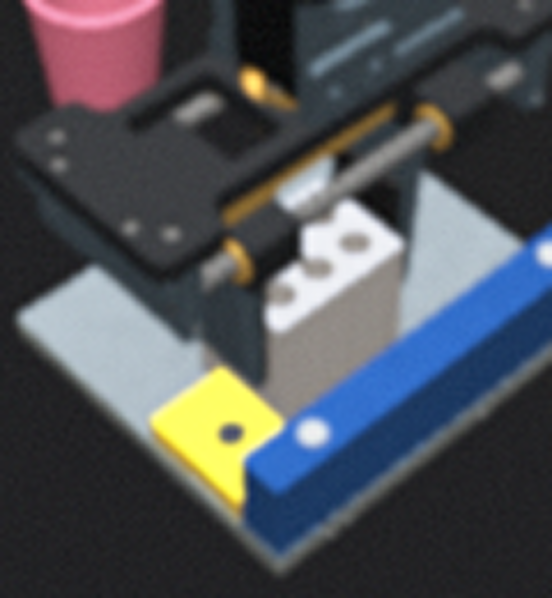

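{"fn": "jog_arm", "kwargs": {"motion": [{"x": 0, "y": 0.002, "z": 0, "wx": 0, "wy": 0, "wz": 0, "claw": 0.04}]}}

```text
clock: 16.8
position: [0.5652, -0.0559, 0.0398]
eef_rot: [[0.996, 0.094, -0.001], [0.094, -0.996, 0.001], [-0.001, -0.001, -1.0]]
wrist_force: [-1.6, 36.5, 7.0]
opening: 0.656
```

{"fn": "jog_arm", "kwargs": {"motion": [{"x": 0, "y": 0.002, "z": 0, "wx": 0, "wy": 0, "wz": 0, "claw": 0.04}]}}

```text
clock: 16.92
position: [0.5652, -0.056, 0.0398]
eef_rot: [[0.996, 0.093, -0.001], [0.093, -0.996, 0.004], [-0.001, -0.004, -1.0]]
wrist_force: [1.4, 26.9, 2.4]
opening: 0.656
```

{"fn": "jog_arm", "kwargs": {"motion": [{"x": 0, "y": -0.001, "z": 0, "wx": 0.2, "wy": 0, "wz": 0, "claw": 0.04}, {"x": 0.006, "y": 0, "z": 0, "wx": 0, "wy": 0, "wz": 0, "claw": 0.04}, {"x": 0.006, "y": 0, "z": 0, "wx": 0, "wy": 0, "wz": 0, "claw": 0.04}, {"x": 0.002, "y": 0, "z": 0, "wx": 0, "wy": 0, "wz": 0, "claw": 0.04}, {"x": 0, "y": 0, "z": 0, "wx": 0, "wy": 0, "wz": 0, "claw": 0.04}]}}

```text
clock: 17.55
position: [0.5805, -0.0535, 0.04]
eef_rot: [[0.996, 0.093, -0.001], [0.093, -0.996, 0.007], [-0.0, -0.007, -1.0]]
wrist_force: [-0.9, 0.1, -2.1]
opening: 0.655
```

```bash
python3 -c "
from m import *
q=[.5485,-.0371,.0952]; P=tr(q,(55-22,-50+30,0)); P[2]=.039
go(P,.0952)
"
```

```text
t 17.55 pos [ 0.5805 -0.0535  0.04  ] yaw 0.094 F [-0.86  0.07 -2.07] T [ 0.01 -0.01 -0.01] open 59.8
shift tool [0.0027 0.0006 0.001 ] turn [-0.43  0.02 -0.1 ] shift in goal frame [0.0027 0.0006 0.001 ]
```

{"fn": "jog_arm", "kwargs": {"motion": [{"x": 0.001, "y": 0, "z": 0, "wx": -0.4, "wy": 0, "wz": 0, "claw": 0.04}, {"x": 0, "y": 0, "z": 0, "wx": 0, "wy": 0, "wz": 0, "claw": 0.04}]}}

```text
clock: 17.8
position: [0.5813, -0.0536, 0.0399]
eef_rot: [[0.996, 0.093, -0.001], [0.093, -0.996, -0.0], [-0.001, 0.0, -1.0]]
wrist_force: [-0.3, -0.0, -2.0]
opening: 0.656
```

{"fn": "jog_arm", "kwargs": {"motion": [{"x": 0.001, "y": 0, "z": 0, "wx": 0, "wy": 0, "wz": 0, "claw": 0.04}]}}

```text
clock: 17.92
position: [0.5822, -0.0534, 0.0399]
eef_rot: [[0.996, 0.093, -0.001], [0.093, -0.996, -0.0], [-0.001, -0.0, -1.0]]
wrist_force: [0.0, -0.9, -3.0]
opening: 0.654
```

```bash
python3 -c "
from m import *
q=[.5485,-.0371,.0952]; P=tr(q,(55-22,-50+30,0)); P[2]=.039
go(P,.0952)
"
```

```text
t 17.925 pos [ 0.5822 -0.0534  0.0399] yaw 0.093 F [ 0.01 -0.87 -2.97] T [0.03 0.06 0.01] open 59.7
shift tool [0.001  0.0005 0.0009] turn [-0.    0.05 -0.1 ] shift in goal frame [0.001  0.0005 0.0009]
```

{"fn": "jog_arm", "kwargs": {"motion": [{"x": 0.001, "y": 0.0006, "z": 0, "wx": 0, "wy": 0, "wz": 0, "claw": 0.04}]}}

```text
clock: 18.05
position: [0.5829, -0.0539, 0.0398]
eef_rot: [[0.996, 0.093, -0.002], [0.093, -0.996, -0.0], [-0.002, -0.0, -1.0]]
wrist_force: [-3.5, -0.8, -2.3]
opening: 0.655
```

{"fn": "jog_arm", "kwargs": {"motion": [{"x": 0.001, "y": 0, "z": 0, "wx": 0, "wy": 0, "wz": 0, "claw": 0.04}]}}

```text
clock: 18.18
position: [0.5829, -0.0538, 0.0395]
eef_rot: [[0.996, 0.094, -0.004], [0.094, -0.996, 0.0], [-0.004, -0.0, -1.0]]
wrist_force: [-6.3, -1.4, -0.1]
opening: 0.656
```

{"fn": "jog_arm", "kwargs": {"motion": [{"x": 0.001, "y": 0.0003, "z": 0.001, "wx": 0, "wy": 0.1, "wz": 0, "claw": 0.04}]}}

```text
clock: 18.3
position: [0.583, -0.0539, 0.0388]
eef_rot: [[0.996, 0.094, -0.005], [0.094, -0.996, 0.001], [-0.005, -0.001, -1.0]]
wrist_force: [-18.3, 3.9, 34.8]
opening: 0.656
```

{"fn": "jog_arm", "kwargs": {"motion": [{"x": 0.001, "y": 0.0003, "z": 0.001, "wx": 0, "wy": 0.1, "wz": 0, "claw": 0.04}]}}

```text
clock: 18.42
position: [0.583, -0.0539, 0.0388]
eef_rot: [[0.996, 0.094, -0.006], [0.094, -0.996, 0.001], [-0.006, -0.002, -1.0]]
wrist_force: [-21.5, 3.2, 37.2]
opening: 0.656
```

```bash
python3 -c "
from m import *
q=[.5485,-.0371,.0952]; P=tr(q,(55-22,-50+30,0)); P[2]=.039
go(P,.0952)
F=grab_frame('scene'); save(F,'s14.png',(250,210,370,340),4.6)
"
```

```text
t 18.425 pos [ 0.583  -0.0539  0.0388] yaw 0.094 F [-21.49   3.23  37.18] T [0.56 3.33 0.3 ] open 59.8
shift tool [ 0.0002  0.     -0.0002] turn [-0.1   0.34 -0.04] shift in goal frame [ 0.0002  0.     -0.0002]
```

View pics/s14.png

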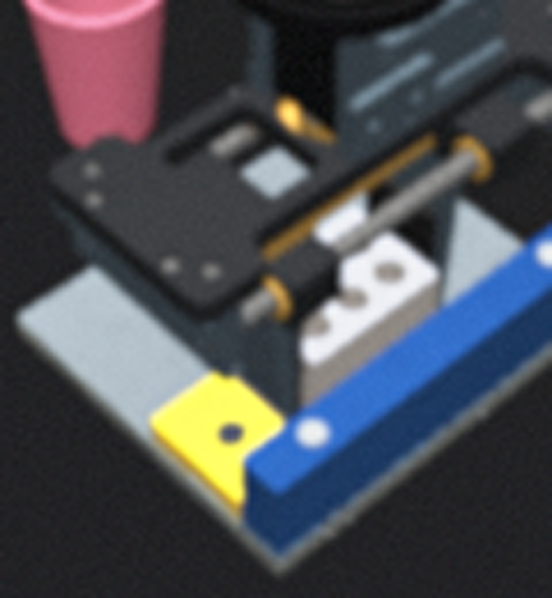

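Block seated in the corner (top at crop (370,290)), but it's being pressed too hard. I'll trim to about 10 N on each axis.

{"fn": "jog_arm", "kwargs": {"motion": [{"x": 0.0005, "y": 0.0002, "z": 0.0003, "wx": 0, "wy": 0, "wz": 0, "claw": 0.04}, {"x": 0.0005, "y": 0.0002, "z": 0.0003, "wx": 0, "wy": 0, "wz": 0, "claw": 0.04}, {"x": 0.0005, "y": 0.0002, "z": 0.0003, "wx": 0, "wy": 0, "wz": 0, "claw": 0.04}]}}

```text
clock: 18.85
position: [0.5829, -0.0539, 0.0389]
eef_rot: [[0.995, 0.095, -0.01], [0.095, -0.995, 0.002], [-0.01, -0.002, -1.0]]
wrist_force: [-9.1, 2.2, 9.5]
opening: 0.66
```

```bash
python3 -c "
from m import *
q=[.5485,-.0371,.0952]; P=tr(q,(55-22,-50+30,0)); P[2]=.039
go(P,.0952)
"
```

```text
t 18.85 pos [ 0.5829 -0.0539  0.0389] yaw 0.096 F [-9.07  2.24  9.5 ] T [0.22 1.14 0.21] open 60.2
shift tool [ 0.0003 -0.     -0.0001] turn [-0.14  0.55  0.02] shift in goal frame [ 0.0003 -0.     -0.0001]
```

```bash
python3 -c "
from m import *
F=grab_frame('scene'); save(F,'s15.png'); save(F,'s15c.png',(270,220,350,310),6.6)
q=[.5485,-.0371,.0952]; P=tr(q,(55-22,-50+30,0)); P[2]=.039
go(P,.0952); 
for d in pinpoint(F,'block_mid'): 
  if d['p']>.4: print(d['p'],towld(F,d['at']))
print(P)
for _ in range(4): grab_frame('scene')
go(P,.0952)
"
```

```text
t 18.9 pos [ 0.583  -0.0539  0.0389] yaw 0.096 F [-7.54  2.24  9.12] T [0.21 1.15 0.15] open 59.7
shift tool [ 0.0003 -0.     -0.0001] turn [-0.14  0.55  0.02] shift in goal frame [ 0.0003 -0.     -0.0001]
0.57 [ 0.54419997 -0.03645136  0.00093133]
[ 0.5832517  -0.05387258  0.039     ]
t 19.15 pos [ 0.5829 -0.0539  0.0389] yaw 0.095 F [-7.75  2.67 10.05] T [0.2  1.13 0.22] open 60.2
shift tool [ 0.0004 -0.     -0.0001] turn [-0.14  0.55  0.01] shift in goal frame [ 0.0004 -0.     -0.0001]
```

View pics/s15.png

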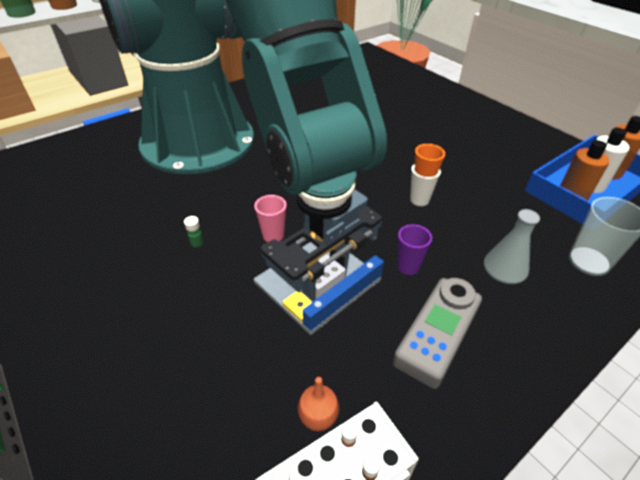

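View pics/s15c.png

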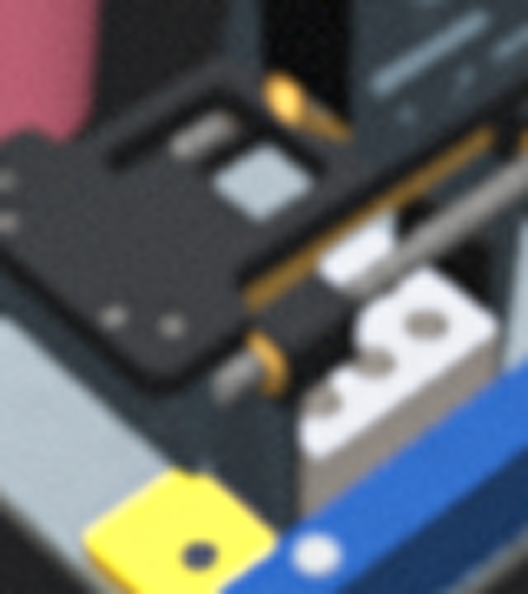

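```bash
python3 -c "
from m import *
for q in([.54706,-.03782,.1038],[.5485,-.0371,.0952]):
  for X in((55,-50,70),(55,10,70),(50,10,70),(55,12,70),(55,10,72)):
    print(X,((pix(g,tr(q,X))-np.array([270,220])+.5)*6.6-.5).round())
"
```

```text
(55, -50, 70) [322. 459.]
(55, 10, 70) [500. 328.]
(50, 10, 70) [485. 317.]
(55, 12, 70) [506. 324.]
(55, 10, 72) [500. 322.]
(55, -50, 70) [325. 461.]
(55, 10, 70) [505. 331.]
(50, 10, 70) [490. 320.]
(55, 12, 70) [511. 327.]
(55, 10, 72) [505. 326.]
```

{"fn": "jog_arm", "kwargs": {"motion": [{"x": 0.0006, "y": 0.0002, "z": 0.0003, "wx": 0, "wy": 0, "wz": 0, "claw": 0.04}]}}

```text
clock: 19.27
position: [0.5829, -0.0539, 0.039]
eef_rot: [[0.995, 0.096, -0.011], [0.096, -0.995, 0.002], [-0.011, -0.003, -1.0]]
wrist_force: [-9.9, 2.6, 10.7]
opening: 0.657
```

```bash
python3 -c "
from h import *
go([.583,-.0539,.039],.0952)
for _ in range(6): grab_frame('scene'); print(np.round(read_state()['wrist_force'],1))
go([.583,-.0539,.039],.0952)
"
```

```text
t 19.275 pos [ 0.5829 -0.0539  0.039 ] yaw 0.096 F [-9.9   2.62 10.7 ] T [0.12 1.37 0.15] open 59.9
shift tool [ 0.0001 -0.     -0.    ] turn [-0.16  0.63  0.04] shift in goal frame [ 0.0001 -0.     -0.    ]
[-9.3  2.4 10.5]
[-9.   2.5 10.1]
[-10.    2.5  11.2]
[-8.9  2.5  9.5]
[-9.6  2.4 10.1]
[-9.4  2.1 10.6]
t 19.575 pos [ 0.5829 -0.0539  0.039 ] yaw 0.096 F [-9.36  2.12 10.64] T [0.17 1.26 0.14] open 59.8
shift tool [ 0.0001 -0.     -0.    ] turn [-0.16  0.63  0.03] shift in goal frame [ 0.0001 -0.     -0.    ]
```

The push is steady at about 9.5 N into the fence and 10.5 N down, so I'll hand in.

```bash
python3 -c "
from h import *
print(finish_job())
print(np.round(read_state()['wrist_force'],1))
"
```

```text
the job is handed in; nothing more can be done
None
the job is handed in; nothing more can be done
```

The orange cup is nested in the white one and let go. The aluminium block stands holes up in the jig corner, and the arm is still holding the diagonal push. I handed the job in at about 19.6 s of the 61 s; no verdict was reported.

**Cups:** after release, the two cameras together put the orange rim about 43 mm above the white rim and about 1 mm off axis. The last scene picture shows them still nested and upright. I couldn't check them from above at the end, because the arm blocked the top view.

**Block:** its visible top corners in the scene picture match the expected seated position to about 1 mm. The gripper is tilted about 0.01 rad from vertical.

**Push:** in the last readings the wrist force held at about 9 to 10 N into the fence and 10 to 11 N down, plus the block's weight. It also leans on the stop with about 3 N.

**Bystanders:** the ones visible in the last scene picture look undisturbed. The amber vial was hidden behind the arm there, so I didn't check it at the end.

**Disagreements and overshoot:**
- **Jig position:** the two cameras disagreed by about 3 mm and 0.016 rad, so I settled the final position by feeling for contact.
- **Forces while seating:** they briefly reached about 37 N against the stop and on the bed before I trimmed them.
- **Block detector:** at the end it returned only a false hit, on the bed, so I went by the picture corners and contact forces instead.

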